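# Draw the spring clip off a pantry carousel's pole with a hooked pick

### The arm

A 6-joint arm with a two-finger parallel gripper is mounted at the origin on the work surface. World frame = base frame: x ahead of the robot, y to its left, z up, the work surface at z = 0. Lengths are in m, angles in rad, forces in N, time in s.
With the tool pointing down it reaches from about 0.375 to 0.925 m from the base axis. Payload 5.7 kg.
Tool frame: the origin (TCP) lies at the very end of the fingers, on their centre line; the grasp point (between the pads) lies env.grasp_offset behind it (env.grasp_offset is the distance from the TCP to the grasp point, in m); z points along the fingers, y is the line along which they close (so a half turn about z gives the same grasp; the last joint's range is limited). The gripper opens to 88 mm and grips with 3 to 60 N. Pads are 20 mm wide; open, the fingers measure 115 mm over their backs; the gripper's body (75 mm by 178 mm) begins 61 mm behind the grasp point.
Start: joints at [-1.248, 0.359, 1.51, -0, 1.272, -0.115], TCP at [0.254, -0.543, 0.223] pointing down, gripper open.
Joint ranges: [-2.97, 2.97], [-1.01, 2.36], [0.21, 2.38], [-0.96, 4.11], [0.2, 2.71], [-2.98, 2.98]. Speed limits (rad/s): [2.39, 2.39, 3.14, 3.14, 3.14, 3.14].

### API

Orientations are given as a unit quaternion [x, y, z, w].
In Python, from workcell import status, viewer, order, env gives the robot as it stands.
- The arm moves only by the shell command python3 -m inch 'ROWS'. ROWS is a JSON object of lists of equal length, an entry for each row: "hand": the opening, from -1 (shut) to 1 (fully open); "delta_pos": the shift along the tool's x, y, z in cm, a list of three; "dr": the turn, a rotation vector about the tool's x, y, z in rad, a list of three. In form: {"hand": [hand, ...], "delta_pos": [[tx, ty, tz], ...], "dr": [[rx, ry, rz], ...]}. A call has 1 to 20 rows; each row shifts and turns the commanded pose from where the row before left it, along the tool's axes as they then stand; what a row does not reach is not made up. A row lasts 1/8 s, in which the tool goes at most 62.5 mm and 10.7 degrees, less where a joint would pass 70% of its speed; a pose out of reach is approached as far as the arm can. A call with a gripper value outside its range is refused whole. The fingers move at their own pace and stop on an object; the grip force is fixed at half the most. Time passes only in rows, so rows that do not move let the fingers close. It gives the time, the measured TCP pose, the force, the opening and the grip force at its end, in the units of the state.
- status.read_state(): the state, without advancing time (a new reading comes with each control period).
- viewer.read_camera(name): name is "scene" or "top" or "wrist"; returns the picture (480x640x3 uint8, red, green, blue); there is no depth.
- viewer.calibration(name): a dict with "fx", "fy", "cx", "cy" (pixels), "world_from_camera" (4x4, takes a point from camera to world coordinates); the wrist camera has in their place "hand_eye" (4x4, takes a point from camera to tool coordinates, whose origin is the TCP and whose axes are the flange's). Camera axes: x right, y up, looking along -z (the intrinsics and any distortion apply to the point x, -y, -z); pixel columns grow to the right and rows downward; lengths in m; the calibration is good to about 2 mm. A picture is of the moment at which its call begins: read the wrist's pose just before it. calibration takes no time and is no camera call.
- order.finish_job(): hands the job in; it is judged then, once.
The state is a dict: "t": time; "q": joint angles; "qd": joint speeds; "joint_torque": joint torques, N m; "tcp_pos": TCP position; "eef_rot": TCP orientation; "ft_force": force on the tool from outside, world axes, zero at the start; "torque": the same for the moment, N m; "width": finger opening in m; "grasp_force": force on a finger pad.
Only numpy, scipy, OpenCV 4.12 (cv2) and the standard library are available. Lean on these libraries where they do the work, as an engineer would, in place of code of your own. Each camera call takes 0.05 s, during which the arm holds its last target. There are 200 camera calls.

### The job

Free the spice carousel for cleaning: take the hooked pick from its rest, feel the bent hook down through the eye of the red spring clip onto the thin disc, and gently draw the clip out of the pole's groove, so that it lies loose on the carousel's tray, clear of the pole. Then lay the pick back in its rest, hook the same way as before. Use only the pick on the clip, press and pull gently, and leave the jars and the other things where they are.

Things in the scene. Friction and masses are not known exactly. Their poses are not given: they have to be found in the camera images.
- carousel: fixed spice carousel: wooden tray 250 mm wide, floor at 30 mm, rim top at 41 mm above the table. In the middle a thin plastic hub disc 84 mm wide (top at 38 mm; cracks at 10 N), on it a brass washer 32 mm wide (top at 39.5 mm), then the steel pole: a groove 18 mm in diameter, 6.5 mm high, then the head, 25 mm in diameter, up to 74 mm. Origin: on the pole's axis at table height.
- pole (a point): point on the pole's axis at the bottom of the groove (39.5 mm above the table).
- clip: red sprung retaining clip of 5 mm wire, level in the pole's groove, on the washer; 53 x 32 mm, 36 g. Two springy jaws clasp the groove and open at its +y end; at its -y end is a round eye. Origin: centre of the clasped circle (on the pole's axis when seated), at its underside. Drawn level along its own -y, it snaps free at 8 to 13 N of pull, after 3 to 6 mm; over 20 N bends it.
- clip_eye (a point): centre of the clip's eye at mid wire, 24.5 mm from the clip's origin along its -y. The opening is about 8.5 mm wide, the outside 19 mm. While the clip is seated the eye hovers over the hub disc: wire underside 1.5 mm, mid wire 4 mm, wire top 6.5 mm above the disc. The hook holds only if its tip goes through the eye to within about 2 mm of the disc.
- pick: hooked pick, 90 g: orange handle 90 mm long (pick's y), 18 mm wide, 26 mm high; from its +y end a 6 mm shank, ending in a 4 mm hook bent down (-z), its tip leaning 5 mm back. Origin: centre of the handle; grip there from above, across its sides. Straight, the rounded tip would lie at (0, 90, -35) mm, but the shank is bent where it leaves the handle, differently each time.
- pick_front (a point): middle of the front end of the pick's handle, where the shank leaves it (45 mm from the handle's centre along the pick's +y). The stiff shank and hook are bent as one about this point: the hook's tip, 45 mm ahead of it and 35 mm below, is up to 5 mm off sideways and up to 9 mm too high or low; a tip 4 mm high is also 3 mm farther forward, a low one farther back.
- rest: fixed dark wooden rest for the pick: two forked posts 74 mm apart along the rest's y, each with a saddle 52 mm above the table between two cheeks 24 mm apart, cheek tops at 66 mm, flared; 62 mm free between the posts for the fingers. Origin: at table height in the middle; the pick lies in it along the rest's y with the hook towards +y.
- rest_seat (a point): where the centre of the pick's handle lies when it is in the rest (65 mm above the table).
- jar_amber: amber glass jar 40 mm across, 75 mm tall, on the carousel's tray; origin under its centre. Leave alone.
- jar_green: green glass jar, same size, on the carousel's tray; origin under its centre. Leave alone.
- jar_terracotta: terracotta jar, same size, on the carousel's tray; origin under its centre. Leave alone.
- tin: food tin 74 mm across, 110 mm tall, standing on the table; origin under its centre. Leave alone.
- canister: blue ceramic canister with a cork lid, 82 mm across, 100 mm tall; origin under its centre. Leave alone.
- screwdriver: screwdriver lying on the table. Leave alone.
Mind the look-alikes: they are no part of the job. Of the things like the pick, leave any that is blue or pink; of the rest the smaller one is meant.

How it is judged:
On the way, in this order (a step that is already met when the one before it is completed fails the run):
1. the pick is held up out of its rest (height (world z) of pick above 0.085 m and contact force between the fingers and pick above 2 N), for 0.2 s.
2. the pick loads the still seated clip (contact force between pick and clip above 3 N and horizontal distance between clip and pole below 0.012 m), for 0.05 s.
3. the clip is drawn clear of the pole while the pick is held (horizontal distance between clip and pole above 0.027 m and contact force between the fingers and pick above 2 N), for 0.1 s.
At the end, for the whole second after the job is handed in: The clip lies at rest on the carousel, its origin 27 to 110 mm (level distance) from the pole's axis and 25 to 50 mm above the table. The pick lies level and at rest in both forks of its rest, hook towards the rest's +y, its handle centre within 15 mm of the seat point, and is released (horizontal distance between clip and pole between 0.027 and 0.11 m and height (world z) of clip between 0.025 and 0.05 m and linear speed of each of clip, pick below 0.02 m/s and horizontal distance between pick and rest_seat below 0.015 m and z of pick in the frame of rest_seat between -0.005 and 0.004 m and angle between pick's own z axis and vertical below 0.15 rad and y of pick_front in the frame of rest_seat above 0.025 m and contact force between the fingers and pick below 0.3 N); the robot touches nothing.
It fails at once if the pick presses on the carousel or its pole with more than 10 N (contact force between pick and carousel above 10 N).
It fails at once if the pick loads the clip with more than 20 N (contact force between pick and clip above 20 N).
It fails at once if the fingers or the arm touch the clip (contact force between any of the fingers, the arm and clip above 0.5 N).
It fails at once if a jar, the tin, the canister or the screwdriver is moved more than 25 mm (distance of any of jar_amber, jar_green, jar_terracotta, tin, canister, screwdriver from where it was at the start of the episode above 0.025 m).
It also fails if it takes over 61 s, if anything falls off the work surface, if the arm or the gripper's body presses on something with over 40 N, if the wrist force passes 120 N, or if a joint passes its speed limit or range.

## Working session

There is one attempt and no reset: what is moved stays moved. The work goes in short steps, Python scripts to look and compute and a shell command to move; the robot and the scene stay as the last step left them, time stands still between calls to the robot, and variables do not carry over. Pictures are saved under pics/ and viewed, at most 10 in all, crops included, and the job is handed in when it is done.

```bash
ls; mkdir -p pics
python3 - <<'E'
from workcell import status, viewer, order, env
import cv2,numpy as np
s=status.read_state(); print({k:np.round(v,3).tolist() for k,v in s.items()}); print(env.grasp_offset)
for n in ["scene","top"]:
    im=viewer.read_camera(n); cv2.imwrite(f"pics/{n}0.png",im[:,:,::-1]); c=viewer.calibration(n); print(n,{k:np.round(v,4).tolist() for k,v in c.items()})
print(viewer.calibration("wrist"))
E
```

```text
pics
{'t': 0.0, 'q': [-1.248, 0.359, 1.511, 0.0, 1.273, -0.115], 'qd': [0.002, 0.001, -0.001, 0.002, 0.001, -0.001], 'joint_torque': [-0.002, -51.537, -27.073, 0.068, 0.035, -0.0], 'tcp_pos': [0.254, -0.543, 0.222], 'eef_rot': [0.976, 0.217, -0.0, -0.001], 'ft_force': [0.037, 0.013, 0.625], 'torque': [0.02, 0.016, -0.01], 'grasp_force': 0.0, 'width': 0.088}
0.0187
scene {'fx': 446.0262, 'fy': 446.0262, 'cx': 313.6223, 'cy': 232.9595, 'world_from_camera': [[-0.3275, -0.658, 0.6781, 1.1987], [0.9447, -0.2143, 0.2483, 0.2228], [-0.0181, 0.7219, 0.6918, 0.8], [0.0, 0.0, 0.0, 1.0]]}
top {'fx': 608.5962, 'fy': 608.5962, 'cx': 315.1851, 'cy': 238.367, 'world_from_camera': [[-0.0013, 0.9821, -0.1883, 0.2011], [-1.0, -0.0008, 0.0025, -0.0392], [0.0023, 0.1883, 0.9821, 1.5697], [0.0, 0.0, 0.0, 1.0]]}
{'fx': 426.9223818285923, 'fy': 426.9223818285923, 'cx': 318.98826755914604, 'cy': 235.13150442227925, 'hand_eye': array([[-1.42422762e-04,  9.57178159e-01,  2.89499484e-01,
         8.09155692e-02],
       [ 9.99999576e-01,  3.99736888e-04, -8.29696528e-04,
         1.61068611e-04],
       [-9.09891018e-04,  2.89499244e-01, -9.57177810e-01,
        -1.61278025e-01],
       [ 0.00000000e+00,  0.00000000e+00,  0.00000000e+00,
         1.00000000e+00]])}
```

View pics/top0.png

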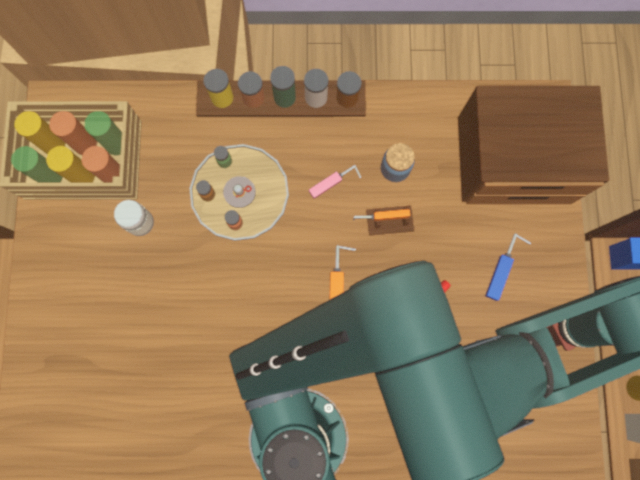

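View pics/scene0.png

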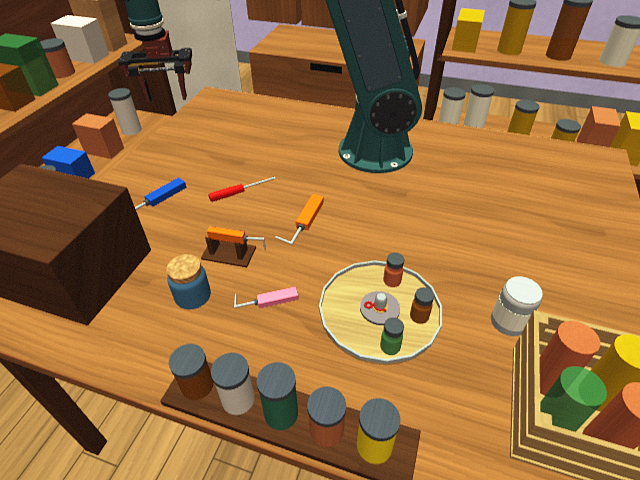

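Candidates for the pick (top view): orange in the rest (392,214), larger orange on the table (337,285), pink (326,184) and blue (500,277). The blue and pink ones are excluded, so the smaller orange one in the dark rest is meant. The eye of the red clip is at about (249,189), towards -y from the pole (239,191).

```bash
cat > h.py <<'E'
from workcell import status, viewer, order, env
import cv2,numpy as np
from scipy.spatial.transform import Rotation as R
def cam(n,s=None):
    c=viewer.calibration(n)
    if n!="wrist": return c,c["world_from_camera"]
    s=s or status.read_state(); T=np.eye(4); T[:3,:3]=R.from_quat(s["eef_rot"]).as_matrix(); T[:3,3]=s["tcp_pos"]
    return c,T@c["hand_eye"]
def ray(cw,u,v):
    c,W=cw; d=W[:3,:3]@np.array([(u-c["cx"])/c["fx"],-(v-c["cy"])/c["fy"],-1]); return W[:3,3],d/np.linalg.norm(d)
def onz(cw,u,v,z):
    o,d=ray(cw,u,v); return o+d*(z-o[2])/d[2]
def proj(cw,p):
    c,W=cw; q=np.linalg.inv(W)@np.append(p,1); return c["cx"]-c["fx"]*q[0]/q[2],c["cy"]+c["fy"]*q[1]/q[2]
def two(rays):
    A=np.zeros((3,3));b=np.zeros(3)
    for o,d in rays: P=np.eye(3)-np.outer(d,d);A+=P;b+=P@o
    x=np.linalg.solve(A,b); return x,[np.linalg.norm((np.eye(3)-np.outer(d,d))@(x-o)) for o,d in rays]
def snap(n,name):
    s=status.read_state(); cw=cam(n,s); im=viewer.read_camera(n)[:,:,::-1].copy(); cv2.imwrite(f"pics/{name}.png",im); return im,cw,s
E
python3 - <<'E'
from h import *
t=cam("top")
for n,u,v,z in [("pick",392,214,.078),("restctr",390,220,0),("pole",238,189,.074),("tray",239,191,.041),("eye",249,189,.042),("green",222,152,.105),("amber",204,186,.105),("terr",232,215,.105),("canister",400,152,.1),("pinkL",312,192,.02),("pinkR",340,178,.02),("tin",128,208,.11)]:
    print(n,np.round(onz(t,u,v,z),3))
im=cv2.imread("pics/top0.png"); cv2.imwrite("pics/crop0.png",np.hstack([cv2.resize(im[185:255,350:430],(480,420),interpolation=cv2.INTER_CUBIC)]))
E
```

```text
pick [ 0.549 -0.236  0.078]
restctr [ 0.551 -0.241  0.   ]
pole [0.616 0.153 0.074]
tray [0.62  0.154 0.041]
eye [0.625 0.128 0.042]
green [0.704 0.191 0.105]
amber [0.615 0.234 0.105]
terr [0.541 0.162 0.105]
canister [ 0.705 -0.258  0.1  ]
pinkL [ 0.622 -0.035  0.02 ]
pinkR [ 0.661 -0.109  0.02 ]
tin [0.557 0.418 0.11 ]
```

View pics/crop0.png

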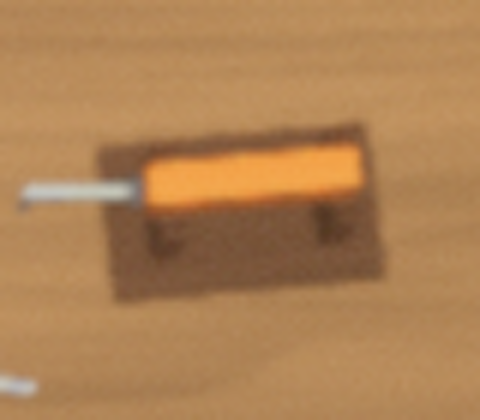

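The crop confirms it: a plain orange handle about 88 mm long (crop x 145–362), in both forks, with the shank to the left (+y). Moving above it now.

```bash
python3 -m inch '{"hand":[1,1,1,1,1,1,1,1,1,1,1,1,1,1,1,1],"delta_pos":[[5,-1.9,0],[5,-1.9,0],[5,-1.9,0],[5,-1.9,0],[5,-1.9,0],[5,-1.9,0],[5,-1.9,0],[5,-1.9,0],[0,0,0],[0,0,0],[0,0,0],[0,0,0],[0,0,0],[0,0,0],[0,0,0],[0,0,0]],"dr":[[0,0,0],[0,0,0],[0,0,0],[0,0,0],[0,0,0],[0,0,0],[0,0,0],[0,0,0],[0,0,-0.174],[0,0,-0.174],[0,0,-0.174],[0,0,-0.174],[0,0,-0.174],[0,0,-0.174],[0,0,-0.174],[0,0,0]]}'
python3 - <<'E'
from h import *
im,cw,s=snap("wrist","w1")
print(s["t"],s["tcp_pos"],R.from_quat(s["eef_rot"]).as_matrix().round(3).tolist(),s["q"])
def orange(im):
    h=cv2.cvtColor(im,cv2.COLOR_BGR2HSV); m=cv2.inRange(h,(8,170,150),(18,255,255)); return m
m=orange(im); n,l,st,c=cv2.connectedComponentsWithStats(m)
for i in range(1,n):
    if st[i,4]>300:
        r=cv2.minAreaRect(np.argwhere(l==i)[:,::-1].astype(np.float32)); print(r,np.round([onz(cw,*p,.078) for p in cv2.boxPoints(r)],4).tolist())
E
```

```text
t: 2.1
tcp_pos: [0.5519, -0.236, 0.2222]
eef_rot: [0.677, 0.736, -0.0, -0.0]
ft_force: [-0.6, 0.2, 0.4]
width: 0.0875
grasp_force: 0.0
2.1 [ 0.55189946 -0.23598183  0.22222311] [[-0.083, 0.997, -0.001], [0.997, 0.083, 0.001], [0.001, -0.001, -1.0]] [-5.19132391e-01  3.59997064e-01  1.50957671e+00  5.76784314e-05
  1.27299807e+00 -6.02607182e-01]
((79.0, 19.5), (158.0, 39.0), 0.0) [[0.3343, -0.1319, 0.078], [0.3374, -0.1086, 0.078], [0.4383, -0.1002, 0.078], [0.4377, -0.1232, 0.078]]
((316.5, 215.0), (118.0, 25.0), 90.0) [[0.5387, -0.191, 0.078], [0.5564, -0.1896, 0.078], [0.5645, -0.279, 0.078], [0.5453, -0.2806, 0.078]]
```

View pics/w1.png

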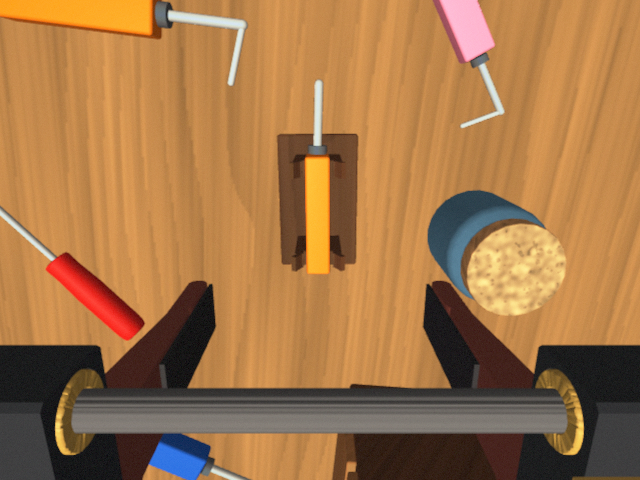

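The picture shows the pick in the rest: handle at columns 305–329 and rows 156–274 (90 mm, matching), shank up to (319,83). The hand is aligned with it. I'll take two close views of the hook before gripping.

```bash
python3 -m inch '{"hand":[1,1,1,1],"delta_pos":[[5,0,3],[5,0,3],[2,0,0],[0,0,0]],"dr":[[0,0,0],[0,0,0],[0,0,0],[0,0,0]]}'
python3 - <<'E'
from h import *
im,cw,s=snap("wrist","w2"); cv2.imwrite("pics/w2c.png",cv2.resize(im[100:400,170:470],(600,600)))
print(s["t"],s["tcp_pos"]); print([proj(cw,p) for p in [(.543,-.145,.03),(.5475,-.19,.065)]])
E
python3 -m inch '{"hand":[1,1,1,1],"delta_pos":[[-5,0,0],[-5,0,0],[-2,0.05,0],[0,0,0]],"dr":[[0,0,0],[0,0,0],[0,0,0],[0,0,0]]}'
python3 - <<'E'
from h import *
im,cw,s=snap("wrist","w3"); print(s["t"],s["tcp_pos"]); print([proj(cw,p) for p in [(.543,-.145,.03),(.5475,-.19,.065)]])
a=cv2.imread("pics/w2.png")
cv2.imwrite("pics/c23.png",np.hstack([cv2.resize(q,(400,600),interpolation=cv2.INTER_CUBIC) for q in (a[60:360,220:420],im[0:300,220:420])]))
E
```

```text
t: 2.65
tcp_pos: [0.5425, -0.116, 0.1633]
eef_rot: [0.676, 0.737, 0.0, 0.0]
ft_force: [-0.3, -0.1, 1.0]
width: 0.0877
grasp_force: 0.0
2.65 [ 0.54250159 -0.11601073  0.16330645]
[(np.float64(314.3688962765815), np.float64(260.4035440119288)), (np.float64(315.0659683794278), np.float64(339.9795193192868))]
t: 3.2
tcp_pos: [0.5532, -0.2384, 0.1632]
eef_rot: [0.678, 0.735, 0.0, 0.001]
ft_force: [-0.4, 1.3, -0.5]
width: 0.0874
grasp_force: 0.0
3.2 [ 0.55317838 -0.23839596  0.16322427]
[(np.float64(312.7321739298325), np.float64(82.99358486787267)), (np.float64(313.75214416320415), np.float64(159.66868578526584))]
```

View pics/c23.png

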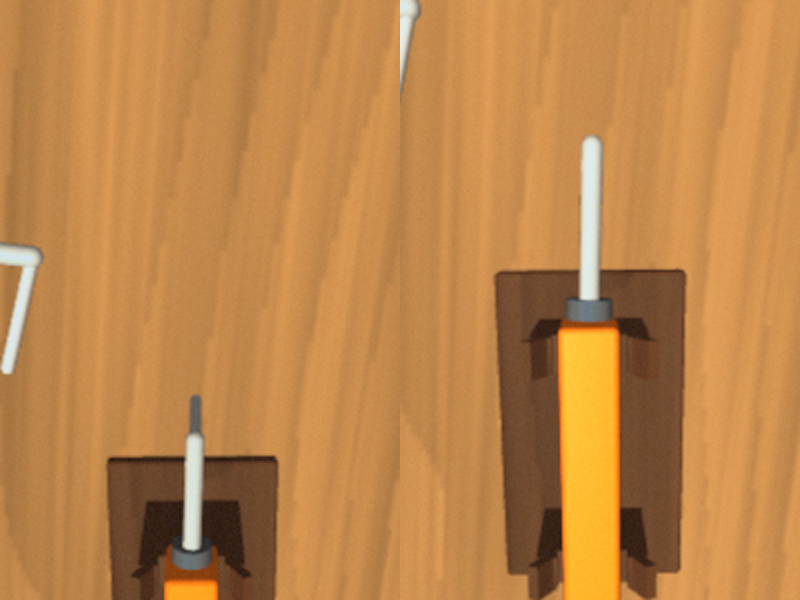

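The crops show the elbow at w2 (317.5,278.5) and w3 (315.5,70), and the tip at w2 (317.5,258.5). Next, triangulate and fit the bend.

Run:
```python
from h import *
from scipy.optimize import least_squares
def cw(p,q):
    c=viewer.calibration("wrist");T=np.eye(4);T[:3,:3]=R.from_quat(np.array(q)/np.linalg.norm(q)).as_matrix();T[:3,3]=p;return c,T@c["hand_eye"]
A=cw([.5425,-.116,.1633],[.6765,.7365,0,0]);B=cw([.5532,-.2384,.1632],[.678,.735,0,0.0005])
a,b=cv2.imread("pics/w2.png"),cv2.imread("pics/w3.png")
for im,u,v in((a,317,278),(b,315,70)):
    h=cv2.cvtColor(im,cv2.COLOR_BGR2HSV); m=cv2.inRange(h,(0,0,150),(180,60,255)); n,l,st,c=cv2.connectedComponentsWithStats(m); i=l[v+8,u]; 
    ys=np.argwhere(l==i); print(i,st[i],ys[ys[:,0]==st[i,1]+4][:,1].mean())
h=cv2.cvtColor(a,cv2.COLOR_BGR2HSV)
for v in range(252,282,3): print(v,[tuple(int(k) for k in a[v,u]) for u in (313,316,318,321)])
x,e=two([ray(A,317.5,279),ray(B,315.5,70)]); print("elbow",x,e)
o,d=ray(A,317.5,259); print("tip ray at z .02..0.04",[ (o+d*(z-o[2])/d[2]).round(4).tolist() for z in(.02,.03,.04)])
```

```text
9 [311 277  11  58 485] 317.0
3 [310  68  11  82 777] 315.5
252 [(71, 132, 188), (73, 133, 188), (75, 132, 188), (73, 133, 191)]
255 [(70, 130, 185), (73, 132, 190), (70, 131, 187), (76, 138, 195)]
258 [(73, 134, 188), (86, 101, 114), (93, 100, 103), (75, 137, 194)]
261 [(74, 134, 190), (89, 94, 96), (85, 94, 96), (75, 131, 183)]
264 [(75, 134, 191), (83, 92, 94), (94, 98, 104), (74, 131, 184)]
267 [(72, 132, 187), (87, 96, 97), (93, 98, 101), (74, 132, 187)]
270 [(70, 131, 188), (89, 95, 96), (89, 95, 98), (75, 127, 176)]
273 [(71, 131, 187), (89, 97, 99), (89, 94, 100), (76, 126, 178)]
276 [(74, 128, 179), (115, 126, 129), (113, 122, 127), (76, 123, 173)]
279 [(148, 166, 181), (202, 220, 216), (196, 211, 212), (119, 135, 145)]
elbow [ 0.544822   -0.14029565  0.0756749 ] [np.float64(9.261801614150386e-05), np.float64(9.261801614135988e-05)]
tip ray at z .02..0.04 [[0.5454, -0.1473, 0.02], [0.5451, -0.1436, 0.03], [0.5448, -0.14, 0.04]]
```

The elbow sits about 8 mm high, so the hook is bent up roughly 0.13 rad: the tip is about 6 mm high, 4–5 mm forward and about 1–2 mm sideways. Gripping now.

```bash
python3 -m inch '{"hand":[1,1,1,1,1,-1,-1,-1,-1,-1,-1],"delta_pos":[[0.35,-0.15,3],[0,0,3],[0,0,3],[0,0,2.7],[0,0,0],[0,0,0],[0,0,0],[0,0,0],[0,0,0],[0,0,0],[0,0,0]],"dr":[[0,0,0],[0,0,0],[0,0,0],[0,0,0],[0,0,0],[0,0,0],[0,0,0],[0,0,0],[0,0,0],[0,0,0],[0,0,0]]}'
```

```text
t: 4.62
tcp_pos: [0.5509, -0.2328, 0.0457]
eef_rot: [0.676, 0.736, 0.0, -0.0]
ft_force: [-0.1, 0.0, -0.5]
width: 0.0315
grasp_force: 0.0
```

```bash
python3 -m inch '{"hand":[-1,-1,-1,-1,-1,-1,-1],"delta_pos":[[0,0,0],[0,0,0],[0,0,0],[0,0,-0.5],[0,0,-1.5],[0,0,-3],[0,0,-3]],"dr":[[0,0,0],[0,0,0],[0,0,0],[0,0,0],[0,0,0],[0,0,0],[0,0,0]]}'
python3 -m inch '{"hand":[-1,-1],"delta_pos":[[0,0,-3],[0,0,0]],"dr":[[0,0,0],[0,0,0]]}'
python3 - <<'E'
from h import *
im,cw,s=snap("wrist","w4"); print(s["t"],s["tcp_pos"],s["width"],R.from_quat(s["eef_rot"]).as_matrix().round(4).tolist())
sc,cs,_=snap("scene","s4"); t,ct,_=snap("top","t4")
print("tip/front/elbow in scene",[np.round(proj(cs,np.array(s["tcp_pos"])+d),0) for d in ([-.007,.093,-.011],[-.004,.045,.0187])])
cv2.imwrite("pics/c4.png",np.hstack([cv2.resize(im[0:300,220:420],(400,600),interpolation=cv2.INTER_CUBIC),cv2.resize(sc[175:275,190:257],(400,600),interpolation=cv2.INTER_CUBIC)]))
E
```

```text
t: 5.5
tcp_pos: [0.551, -0.2327, 0.1274]
eef_rot: [0.676, 0.737, 0.0, 0.0]
ft_force: [-0.2, 0.6, -0.6]
width: 0.0177
grasp_force: 30.0
t: 5.75
tcp_pos: [0.5529, -0.2338, 0.159]
eef_rot: [0.676, 0.737, 0.001, 0.003]
ft_force: [0.5, -0.2, -0.5]
width: 0.018
grasp_force: 30.0
5.75 [ 0.55288418 -0.23376806  0.15903454] 0.017973929685208247 [[-0.085, 0.9964, 0.0056], [0.9964, 0.085, -0.003], [-0.0035, 0.0053, -1.0]]
tip/front/elbow in scene [array([260., 216.]), array([238., 202.])]
```

View pics/c4.png

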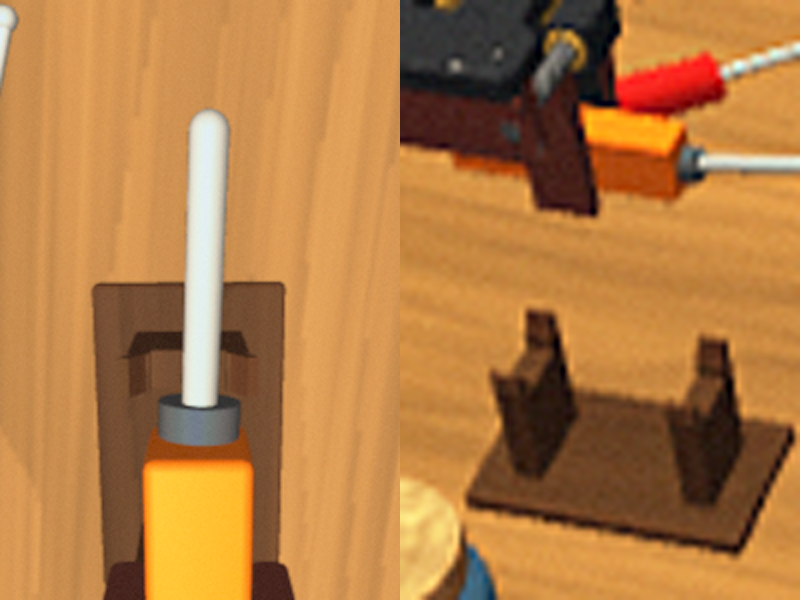

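Shank is centred in the fingers and leans slightly right (crop (201,400)→(209,115)); the grip is square. Heading to the carousel for clip views.

```bash
python3 -m inch '{"hand":[-1,-1,-1,-1,-1,-1,-1],"delta_pos":[[3,0.7,0],[5,1.2,0],[5,1.2,0],[5,1.2,0],[5,1.2,0],[4,0.9,0],[0,0,0]],"dr":[[0,0,0],[0,0,0],[0,0,0],[0,0,0],[0,0,0],[0,0,0],[0,0,0]]}'
python3 - <<'E'
from h import *
im,cw,s=snap("wrist","w5"); print(s["tcp_pos"],s["eef_rot"]); print(proj(cw,(.625,.128,.042)),proj(cw,(.619,.153,.074)))
E
python3 -m inch '{"hand":[-1,-1,-1],"delta_pos":[[0,4,0],[0,3,0],[0,0,0]],"dr":[[0,0,0],[0,0,0],[0,0,0]]}'
python3 - <<'E'
from h import *
im,cw,s=snap("wrist","w6"); print(s["tcp_pos"],s["eef_rot"]); print(proj(cw,(.625,.128,.042)),proj(cw,(.619,.153,.074)))
a=cv2.imread("pics/w5.png")
cv2.imwrite("pics/c56.png",np.vstack([a[0:300],im[0:300]]))
E
```

```text
t: 6.78
tcp_pos: [0.5908, 0.0445, 0.1541]
eef_rot: [0.675, 0.738, -0.001, -0.001]
ft_force: [-0.7, -0.0, -0.4]
width: 0.0178
grasp_force: 30.0
[0.59076148 0.04446433 0.15405687] [ 6.75077746e-01  7.37745185e-01 -6.29879533e-04 -1.29742175e-03]
(np.float64(385.06069224692453), np.float64(105.39599101338138)) (np.float64(388.9894836392593), np.float64(54.56457470015121))
t: 7.2
tcp_pos: [0.6629, 0.046, 0.1546]
eef_rot: [0.677, 0.736, -0.0, 0.0]
ft_force: [-0.1, -0.5, -0.5]
width: 0.018
grasp_force: 30.0
[0.662878   0.04599388 0.15461561] [ 6.76914547e-01  7.36061583e-01 -1.65304871e-04  1.22846502e-04]
(np.float64(266.2259629768295), np.float64(97.08243551010662)) (np.float64(249.799746832106), np.float64(44.740185449967214))
```

View pics/c56.png

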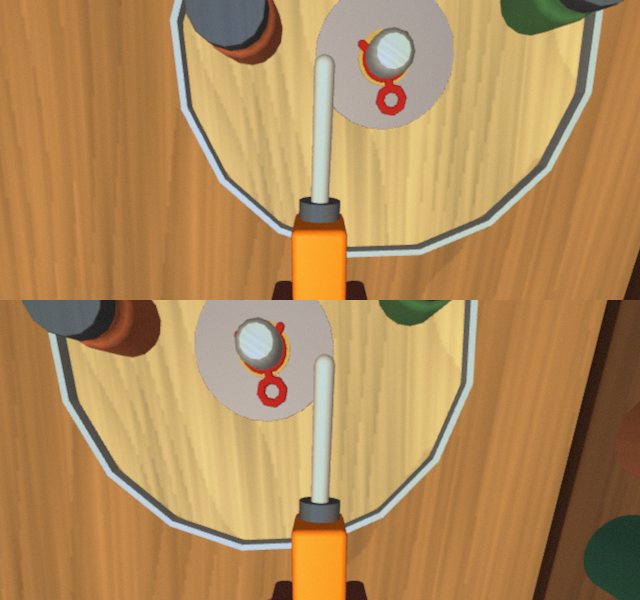

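Both views show the red eye (w5 (391,99), w6 (272,91)) and the pole head's top face (w5 (396,52), w6 (259,40)). I'll refine these with masks and triangulate.

Run:
```python
from h import *
def cw(p,q):
    c=viewer.calibration("wrist");T=np.eye(4);T[:3,:3]=R.from_quat(q).as_matrix();T[:3,3]=p;return c,T@c["hand_eye"]
V=[("w5",cw([.59076148,.04446433,.15405687],[.675077746,.737745185,-.00062988,-.00129742]),(391,99),(396,52)),("w6",cw([.662878,.04599388,.15461561],[.676914547,.736061583,-.0001653,.00012285]),(272,91),(259,40))]
er=[];pr=[];dr=[]
for n,c,e,p in V:
    im=cv2.imread(f"pics/{n}.png"); h=cv2.cvtColor(im,cv2.COLOR_BGR2HSV)
    red=cv2.inRange(h,(0,170,90),(6,255,255))|cv2.inRange(h,(172,170,90),(180,255,255))
    cs,hi=cv2.findContours(red,cv2.RETR_CCOMP,cv2.CHAIN_APPROX_NONE)
    for k,q in enumerate(cs):
        if hi[0][k][3]>=0 and cv2.pointPolygonTest(q,e,False)>=0:
            M=cv2.moments(q); eu=(M["m10"]/M["m00"],M["m01"]/M["m00"]); (mu,mv),rr=cv2.minEnclosingCircle(q); print(n,"hole",eu,M["m00"],rr)
    er.append(ray(c,*eu)); print(" eye on .042",onz(c,*eu,.042))
    # head top: bright bluish
    m=cv2.inRange(h,(0,0,185),(180,50,255)); nn,l,st,ce=cv2.connectedComponentsWithStats(m); i=l[p[1],p[0]]; print(" head",st[i],ce[i]); 
    if i: pr.append(ray(c,*ce[i])); print(" head on .074",onz(c,*ce[i],.074))
    # hub disc
    m=cv2.inRange(h,(0,0,120),(180,70,190)); nn,l,st,ce=cv2.connectedComponentsWithStats(m); j=1+st[1:,4].argmax(); print(" disc",st[j])
    q=max(cv2.findContours((l==j).astype(np.uint8),cv2.RETR_EXTERNAL,cv2.CHAIN_APPROX_NONE)[0],key=cv2.contourArea)[:,0]
    P=np.array([onz(c,u,v,.038)[:2] for u,v in q if v>3 and abs(u-321)>16])
    sol=np.linalg.lstsq(np.c_[2*P,np.ones(len(P))],(P**2).sum(1),rcond=None)[0]
    for _ in range(5):
        res=np.hypot(*(P-sol[:2]).T)-np.sqrt(sol[2]+sol[:2]@sol[:2]); P=P[abs(res)<max(.001,np.median(abs(res))*2)]; sol=np.linalg.lstsq(np.c_[2*P,np.ones(len(P))],(P**2).sum(1),rcond=None)[0]
    print(" disc centre",sol[:2],np.sqrt(sol[2]+sol[:2]@sol[:2]),len(P))
print("eye",two(er)); 
if len(pr)==2: print("head",two(pr))
# tip from held model views
```

```text
w5 hole (390.74130619168784, 99.32485156912637) 196.5 8.507181167602539
 eye on .042 [0.62797884 0.13183022 0.042     ]
 head [377  33  34  36 939] [393.20553781  50.38232162]
 head on .074 [0.62091668 0.15520795 0.074     ]
 disc [  311     0   143   204 11769]
 disc centre [0.62120598 0.15547246] 0.04134754110601296 196
w6 hole (271.62730318257957, 90.97236180904522) 199.0 8.527023315429688
 eye on .042 [0.62810534 0.13180741 0.042     ]
 head [239  23  34  36 947] [255.30411827  40.56494192]
 head on .074 [0.62178038 0.15523834 0.074     ]
 disc [  195     0   140   204 11460]
 disc centre [0.62154068 0.15525745] 0.04109257519515977 185
eye (array([0.62805404, 0.13183065, 0.04152136]), [np.float64(1.2970679054308055e-05), np.float64(1.297067905430059e-05)])
head (array([0.62135062, 0.15558915, 0.07106851]), [np.float64(4.35501637344639e-06), np.float64(4.355016373512771e-06)])
```

The checks pass: eye–pole distance is 24.5 mm, disc radius 41–42 mm, eye height 41.5 mm. The clip's yaw is 105.9°, so I turn the pick about +11° to match and pitch it 0.15 rad front-down, to restore the hook's backward lean.

```bash
python3 -m inch '{"hand":[-1,-1,-1,-1,-1],"delta_pos":[[0,0,-1],[0,0,0],[0,0,0],[0,0,0],[0,0,0]],"dr":[[0,0,-0.1],[0,0,-0.09],[0,-0.1,0],[0,-0.05,0],[0,0,0]]}'
cat > plan.py <<'E'
from h import *
import sys
eye=np.array([.6280,.1318]);tip=np.array([.0906,.0015,.0085])
s=status.read_state();M=R.from_quat(s["eef_rot"]).as_matrix();p=np.array(s["tcp_pos"])
zt=float(sys.argv[1]); back=float(sys.argv[2]) if len(sys.argv)>2 else 0
d=np.array([.273,-.962])
tw=p+M@tip; tgt=np.append(eye+d*back,zt)
print("t",s["t"],"yaw",np.degrees(np.arctan2(M[1,0],M[0,0])),"pitch x.z",M[2,0],"roll y.z",M[2,1],"tip",tw.round(4),"shift cm tool",(100*M.T@(tgt-tw)).round(2),"F",np.round(s["ft_force"],2))
E
python3 plan.py .062
```

```text
t: 7.88
tcp_pos: [0.6593, 0.0478, 0.1651]
eef_rot: [0.601, 0.796, -0.046, 0.059]
ft_force: [-1.5, -0.7, 0.2]
width: 0.0177
grasp_force: 30.0
t 7.875 yaw 105.838320484344 pitch x.z -0.14862899331652613 roll y.z -0.002610750633722403 tip [0.6366 0.1332 0.1432] shift cm tool [ 1.31 -0.85  8.02] F [-1.49 -0.7   0.15]
```

```bash
python3 -m inch '{"hand":[-1,-1,-1,-1,-1,-1],"delta_pos":[[0.1,-0.85,0],[0.3,0,2],[0.3,0,2],[0.3,0,2],[0.3,0,2],[0,0,0]],"dr":[[0,0,0],[0,0,0],[0,0,0],[0,0,0],[0,0,0],[0,0,0]]}'
python3 plan.py .062
python3 - <<'E'
from h import *
s=status.read_state();M=R.from_quat(s["eef_rot"]).as_matrix();p=np.array(s["tcp_pos"])
im,cw,_=snap("wrist","w7");sc,cs,_=snap("scene","s7")
tw=p+M@np.array([.0906,.0015,.0085]); u=proj(cs,tw); e=proj(cs,(.628,.1318,.042)); print("pred tip scene",u,"eye",e)
x,y=int(e[0])-25,int(e[1])-25
cv2.imwrite("pics/c7.png",np.hstack([cv2.resize(sc[y:y+50,x:x+50],(500,500),interpolation=cv2.INTER_CUBIC),cv2.resize(im[0:250,220:370],(300,500))])); print(x,y)
E
```

```text
t: 8.62
tcp_pos: [0.6509, 0.0452, 0.083]
eef_rot: [0.602, 0.795, -0.046, 0.058]
ft_force: [-0.0, -0.5, -1.6]
width: 0.0177
grasp_force: 30.0
t 8.625 yaw 105.71953784847237 pitch x.z -0.1479537159315583 roll y.z -0.004172477940159375 tip [0.6283 0.1306 0.0612] shift cm tool [ 0.11 -0.   -0.1 ] F [-0.03 -0.45 -1.65]
pred tip scene (np.float64(368.38673879177674), np.float64(299.9599594038221)) eye (np.float64(368.3535718386135), np.float64(305.63784683826674))
343 280
```

View pics/c7.png

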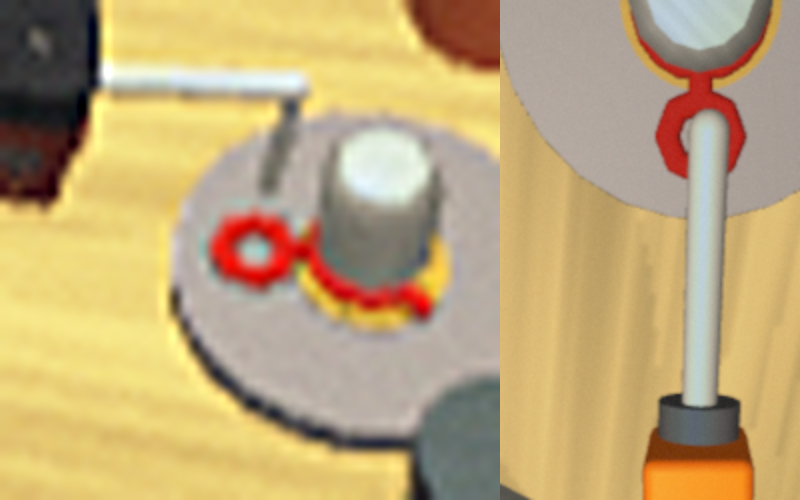

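In the scene crop the hook tip is at (369.8,299) and the eye at (368.5,305). The wrist crop has the elbow at (324,57) over the eye at about (320.5,67). I'll refine with sub-pixel columns.

Run:
```python
from h import *
s=status.read_state();M=R.from_quat(s["eef_rot"]).as_matrix();p=np.array(s["tcp_pos"])
sc=cv2.imread("pics/s7.png").astype(float);cs=cam("scene");cw=cam("wrist",s);im=cv2.imread("pics/w7.png")
print("tip pred",proj(cs,p+M@[.0906,.0015,.0085]),"elbow pred",proj(cs,p+M@[.0912,.0015,-.0285]))
V=sc.max(2)
for v in range(288,302):
    r=V[v,362:378]; bg=np.median(np.r_[r[:5],r[-5:]]); w=np.clip(bg-r-15,0,None); print(v,(w@np.arange(362,378)/max(w.sum(),1)).round(2),w.sum().round(0))
def redm(im):
    h=cv2.cvtColor(im,cv2.COLOR_BGR2HSV);return cv2.inRange(h,(0,150,90),(6,255,255))|cv2.inRange(h,(172,150,90),(180,255,255))
r=redm(im); 
for v in range(44,92,3): c=np.flatnonzero(r[v,270:370])+270; print(v,(c.min(),c.max(),len(c)) if len(c) else 0,end="; ")
print("\neye pred wrist",proj(cw,(.628,.1318,.042)),"pole",proj(cw,(.6213,.1554,.074)))
r=redm(cv2.imread("pics/s7.png"))[295:316,355:385]; print(np.argwhere(r).min(0)+[295,355]); 
for v in range(0,21): c=np.flatnonzero(r[v])+355; print(v+295,c.tolist())
print("scene eye pred",proj(cs,(.628,.1318,.042)),"head pred",proj(cs,(.6213,.1554,.074)))
```

```text
tip pred (np.float64(368.35478859997806), np.float64(300.1802990735461)) elbow pred (np.float64(372.6423752703113), np.float64(289.02788241072096))
288 0.0 0.0
289 367.88 16.0
290 371.54 238.0
291 372.57 285.0
292 373.0 218.0
293 372.06 283.0
294 371.58 308.0
295 371.5 159.0
296 371.21 155.0
297 371.42 144.0
298 371.47 174.0
299 373.76 132.0
300 375.79 132.0
301 375.53 153.0
44 (np.int64(315), np.int64(325), 11); 47 (np.int64(311), np.int64(329), 19); 50 (np.int64(305), np.int64(335), 31); 53 (np.int64(303), np.int64(337), 35); 56 (np.int64(302), np.int64(338), 24); 59 (np.int64(301), np.int64(339), 20); 62 (np.int64(300), np.int64(340), 17); 65 (np.int64(299), np.int64(341), 18); 68 (np.int64(298), np.int64(342), 20); 71 (np.int64(299), np.int64(341), 19); 74 (np.int64(300), np.int64(340), 18); 77 (np.int64(301), np.int64(338), 18); 80 (np.int64(302), np.int64(337), 16); 83 (np.int64(304), np.int64(336), 13); 86 (np.int64(307), np.int64(312), 6); 89 0; 
eye pred wrist (np.float64(314.64878384485974), np.float64(67.1342574209607)) pole (np.float64(313.27307136868683), np.float64(-6.615150750679334))
[301 364]
295 []
296 []
297 []
298 []
299 []
300 []
301 [368]
302 [365, 366, 367, 368, 369, 370, 371]
303 [365, 366, 367, 369, 370, 371, 374]
304 [364, 365, 366, 370, 371, 372, 373, 374]
305 [364, 365, 366, 370, 371, 372, 373, 374]
306 [365, 366, 367, 370, 371, 374, 375]
307 [365, 366, 367, 368, 369, 370, 371, 375, 376]
308 [368, 369, 375, 376, 377, 383]
309 [376, 377, 378, 379, 380, 381, 382, 383, 384]
310 [379, 380, 384]
311 [384]
312 []
313 []
314 []
315 []
scene eye pred (np.float64(368.3535718386135), np.float64(305.63784683826674)) head pred (np.float64(381.47550293873417), np.float64(296.5116468323911))
```

Pose readings carry about 1–2 mm of noise, so I'll rely on relative image measurements. Differencing against the earlier scene image isolates the hook.

Run:
```python
from h import *
a=cv2.imread("pics/s4.png").astype(float);b=cv2.imread("pics/s7.png").astype(float);cs=cam("scene")
D=np.abs(a-b).sum(2)
for v in range(285,304):
    r=np.clip(D[v,360:380]-25,0,None); print(v,np.round(r).astype(int).tolist(),(r@np.arange(360,380)/max(r.sum(),1)).round(2))
s=status.read_state();M=R.from_quat(s["eef_rot"]).as_matrix();c=viewer.calibration("wrist");H=c["hand_eye"];cw=(c,H)
print("tip px wrist",proj(cw,(.0906,.0015,.0085)),"elbow",proj(cw,(.0912,.0015,-.0285)))
# eye in tool frame: ray at mid-wire for assumed tool-plane heights
n=M.T@[0,0,1]
for h in (.041-s["tcp_pos"][2],):
    o,d=ray(cw,320,67.5); k=(h-n@o)/(n@d); print("eye tool",o+k*d)
for x in (.0906,.092,.094): print(x,proj(cs,np.array(s["tcp_pos"])+M@[x,.0015,.0085]))
```

```text
285 [0, 0, 0, 0, 0, 0, 0, 0, 0, 0, 0, 0, 0, 0, 0, 0, 0, 0, 0, 0] 0.0
286 [21, 12, 0, 0, 6, 0, 0, 0, 0, 0, 0, 0, 0, 0, 0, 0, 0, 0, 0, 0] 360.92
287 [105, 90, 95, 88, 101, 94, 101, 96, 96, 97, 100, 97, 110, 51, 0, 0, 0, 0, 0, 0] 366.35
288 [128, 128, 121, 110, 101, 114, 115, 107, 118, 115, 123, 115, 133, 82, 0, 0, 0, 0, 0, 0] 366.37
289 [104, 190, 154, 117, 122, 112, 97, 136, 131, 132, 120, 134, 137, 109, 0, 0, 0, 0, 0, 0] 366.35
290 [0, 20, 39, 28, 24, 24, 30, 43, 62, 55, 32, 276, 315, 28, 0, 0, 0, 0, 0, 0] 369.6
291 [0, 0, 0, 0, 0, 0, 0, 0, 0, 0, 0, 220, 239, 0, 0, 0, 0, 0, 0, 0] 371.52
292 [0, 0, 0, 0, 0, 0, 0, 0, 0, 0, 66, 168, 70, 0, 0, 0, 0, 0, 0, 0] 371.01
293 [0, 0, 0, 0, 0, 0, 0, 0, 0, 5, 123, 160, 85, 0, 0, 0, 0, 0, 0, 0] 370.87
294 [0, 0, 0, 0, 0, 0, 0, 0, 3, 0, 174, 179, 38, 0, 0, 0, 0, 0, 0, 0] 370.63
295 [0, 0, 0, 0, 0, 0, 0, 0, 0, 61, 161, 122, 0, 0, 0, 0, 0, 0, 0, 0] 370.18
296 [0, 0, 0, 0, 0, 0, 0, 0, 3, 105, 175, 95, 0, 0, 0, 0, 0, 0, 0, 0] 369.96
297 [0, 0, 0, 0, 0, 0, 0, 0, 0, 155, 168, 0, 0, 0, 0, 0, 0, 0, 0, 0] 369.52
298 [0, 0, 0, 0, 0, 0, 0, 0, 7, 182, 164, 0, 0, 0, 0, 0, 0, 0, 0, 0] 369.44
299 [0, 0, 0, 0, 0, 0, 0, 0, 0, 82, 46, 0, 0, 0, 0, 0, 0, 0, 0, 0] 369.36
300 [0, 0, 0, 0, 0, 0, 0, 0, 0, 0, 0, 0, 0, 0, 0, 0, 0, 0, 0, 0] 0.0
301 [0, 0, 0, 0, 0, 0, 0, 0, 0, 0, 0, 0, 0, 0, 0, 0, 0, 0, 0, 0] 0.0
302 [0, 0, 0, 0, 0, 0, 0, 0, 0, 0, 0, 0, 0, 0, 0, 0, 0, 0, 0, 0] 0.0
303 [0, 0, 0, 0, 0, 0, 0, 0, 0, 0, 0, 0, 0, 0, 0, 0, 0, 0, 0, 0] 0.0
tip px wrist (np.float64(319.73617426544854), np.float64(75.5710203921877)) elbow (np.float64(320.0504194382219), np.float64(64.85626177547607))
eye tool [0.09512809 0.00166263 0.03016827]
0.0906 (np.float64(368.35478859997806), np.float64(300.1802990735461))
0.092 (np.float64(369.02384756004165), np.float64(300.26748557406904))
0.094 (np.float64(369.9794750523168), np.float64(300.3920154314184))
```

The refined hook has a bend of about 0.185 rad and a tip at tool (93.0, 2.7, 7.2) mm. The tip is therefore about 1.5 mm too far ahead of the eye and 1 mm too far to the side. I'll shift it and lower to just above the wire.

```bash
sed -i 's/\[.0906,.0015,.0085\]/[.0930,.0027,.0072]/' plan.py
python3 -m inch '{"hand":[-1,-1,-1,-1],"delta_pos":[[-0.15,-0.1,0],[0.1,0,0.7],[0.1,0,0.6],[0,0,0]],"dr":[[0,0,0],[0,0,0],[0,0,0],[0,0,0]]}'
python3 plan.py .048
python3 - <<'E'
from h import *
im,cw,s=snap("wrist","w8");sc,cs,_=snap("scene","s8")
h=cv2.cvtColor(im,cv2.COLOR_BGR2HSV);r=cv2.inRange(h,(0,150,90),(6,255,255))|cv2.inRange(h,(172,150,90),(180,255,255))
for v in range(40,110,3):
    c=np.flatnonzero(r[v,270:370])+270
    if len(c): print(v,c.min(),c.max(),end="; ")
a=cv2.imread("pics/s4.png").astype(float);D=np.abs(a-sc).sum(2);print()
for v in range(290,310):
    q=np.clip(D[v,360:380]-25,0,None); print(v,np.round(q).astype(int).tolist(),(q@np.arange(360,380)/max(q.sum(),1)).round(2))
E
```

```text
t: 9.22
tcp_pos: [0.6518, 0.0446, 0.0709]
eef_rot: [0.602, 0.795, -0.046, 0.059]
ft_force: [0.1, 0.5, -0.7]
width: 0.0179
grasp_force: 30.0
t 9.225 yaw 105.77417727634176 pitch x.z -0.14894582989639124 roll y.z -0.0014124037469270823 tip [0.6297 0.1328 0.0499] shift cm tool [-0.02 -0.19  0.2 ] F [ 0.11  0.47 -0.72]
40 312 323; 43 312 324; 46 307 329; 49 301 334; 52 300 336; 55 299 337; 58 298 338; 61 297 339; 64 295 340; 67 294 341; 70 295 341; 73 296 340; 76 297 338; 79 299 337; 82 300 336; 85 301 335; 88 306 312; 
290 [1, 0, 0, 0, 0, 0, 0, 0, 0, 1, 5, 5, 6, 0, 0, 0, 0, 0, 0, 0] 370.33
291 [99, 98, 90, 91, 97, 92, 94, 99, 94, 94, 100, 115, 58, 0, 0, 0, 0, 0, 0, 0] 365.91
292 [114, 111, 109, 116, 114, 120, 115, 128, 130, 115, 111, 176, 130, 44, 0, 0, 0, 0, 0, 0] 366.47
293 [80, 136, 105, 101, 103, 93, 93, 109, 70, 28, 0, 0, 0, 32, 0, 0, 0, 0, 0, 0] 364.29
294 [0, 21, 24, 20, 26, 42, 53, 80, 55, 45, 194, 225, 96, 0, 0, 0, 0, 0, 0, 0] 368.78
295 [0, 0, 0, 0, 0, 0, 0, 0, 0, 0, 175, 132, 28, 0, 0, 0, 0, 0, 0, 0] 370.56
296 [0, 0, 0, 0, 0, 0, 0, 0, 0, 47, 190, 166, 0, 0, 0, 0, 0, 0, 0, 0]
[... 259 characters left out ...]
, 0, 0, 11, 174, 114, 0, 0, 0, 0, 0, 0, 0, 0, 0] 369.34
301 [0, 0, 0, 0, 0, 0, 0, 0, 114, 103, 31, 0, 0, 0, 0, 0, 0, 0, 0, 0] 368.67
302 [0, 0, 0, 0, 0, 0, 0, 7, 261, 235, 0, 0, 0, 0, 0, 0, 0, 0, 0, 0] 368.45
303 [0, 3, 0, 0, 0, 0, 0, 18, 83, 110, 0, 0, 3, 0, 4, 0, 0, 0, 0, 0] 368.48
304 [0, 0, 0, 0, 0, 0, 0, 0, 0, 2, 0, 0, 0, 0, 0, 0, 0, 0, 0, 0] 369.0
305 [0, 0, 0, 0, 0, 0, 0, 0, 0, 0, 0, 0, 0, 0, 0, 0, 0, 0, 0, 0] 0.0
306 [0, 0, 0, 0, 0, 0, 0, 0, 0, 0, 0, 0, 0, 0, 0, 0, 0, 0, 0, 0] 0.0
307 [0, 0, 0, 0, 0, 0, 0, 0, 0, 0, 0, 0, 0, 0, 0, 0, 0, 0, 0, 0] 0.0
308 [0, 0, 0, 0, 0, 0, 0, 0, 0, 0, 0, 0, 0, 0, 0, 0, 0, 0, 0, 0] 0.0
309 [0, 0, 0, 0, 0, 0, 0, 0, 0, 0, 0, 0, 0, 0, 0, 0, 0, 0, 0, 0] 0.0
```

In the scene view the tip is now about 0.5 mm ahead of the eye centre, which is fine. The wrist view still shows a lateral error of about 2 mm (eye centre u=317.5, wanted about 322.5). Correcting.

```bash
python3 -m inch '{"hand":[-1,-1,-1],"delta_pos":[[0,-0.2,0],[0,0,0],[0,0,0]],"dr":[[0,0,0],[0,0,0],[0,0,0]]}'
cat > look.py <<'E'
from h import *
import sys
im,cw,s=snap("wrist","w"+sys.argv[1]);sc,cs,_=snap("scene","s"+sys.argv[1])
h=cv2.cvtColor(im,cv2.COLOR_BGR2HSV);r=cv2.inRange(h,(0,150,90),(6,255,255))|cv2.inRange(h,(172,150,90),(180,255,255))
rows=[(v,)+tuple(np.flatnonzero(r[v,250:390])[[0,-1]]+250) for v in range(30,130) if r[v,250:390].any()]
print("red bottom",rows[-1][0]); print([(v,int(a),int(b),(a+b)/2) for v,a,b in rows][-36::3])
a=cv2.imread("pics/s4.png").astype(float);D=np.abs(a-sc).sum(2)
for v in range(296,310):
    q=np.clip(D[v,360:380]-25,0,None)
    if q.sum(): print(v,np.round(q).astype(int).tolist(),(q@np.arange(360,380)/q.sum()).round(2))
E
python3 plan.py .048; python3 look.py 9
```

```text
t: 9.7
tcp_pos: [0.6506, 0.044, 0.0718]
eef_rot: [0.602, 0.795, -0.045, 0.06]
ft_force: [-0.1, -0.4, -0.9]
width: 0.0181
grasp_force: 30.0
t 9.7 yaw 105.75463468219468 pitch x.z -0.14936808386524403 roll y.z 0.00017961839949530434 tip [0.6285 0.1322 0.0508] shift cm tool [ 0.02 -0.06  0.28] F [-0.11 -0.4  -0.94]
red bottom 88
[(53, 302, 340, np.float64(321.0)), (56, 301, 341, np.float64(321.0)), (59, 300, 342, np.float64(321.0)), (62, 299, 343, np.float64(321.0)), (65, 298, 344, np.float64(321.0)), (68, 298, 344, np.float64(321.0)), (71, 299, 343, np.float64(321.0)), (74, 300, 342, np.float64(321.0)), (77, 301, 341, np.float64(321.0)), (80, 303, 339, np.float64(321.0)), (83, 304, 338, np.float64(321.0)), (86, 307, 335, np.float64(321.0))]
296 [0, 0, 0, 0, 0, 0, 0, 0, 0, 104, 166, 87, 0, 0, 0, 0, 0, 0, 0, 0] 369.95
297 [0, 0, 0, 0, 0, 0, 0, 0, 0, 160, 154, 5, 0, 0, 0, 0, 0, 0, 0, 0] 369.51
298 [0, 0, 0, 0, 0, 0, 0, 0, 0, 162, 161, 0, 0, 0, 0, 0, 0, 0, 0, 0] 369.5
299 [0, 0, 0, 0, 0, 0, 0, 0, 90, 162, 111, 0, 0, 0, 0, 0, 0, 0, 0, 0] 369.06
300 [0, 0, 0, 0, 0, 0, 0, 0, 110, 187, 17, 0, 0, 0, 0, 0, 0, 0, 0, 0] 368.7
301 [0, 0, 0, 0, 0, 0, 0, 0, 122, 115, 0, 0, 0, 0, 0, 0, 0, 0, 0, 0] 368.49
302 [0, 0, 0, 0, 0, 0, 0, 1, 170, 97, 0, 0, 0, 0, 0, 0, 0, 0, 0, 0] 368.36
303 [0, 0, 0, 0, 0, 0, 0, 0, 0, 22, 0, 0, 0, 0, 0, 0, 0, 0, 0, 0] 369.0
306 [0, 0, 0, 0, 0, 0, 0, 0, 0, 0, 0, 0, 0, 0, 0, 0, 0, 0, 0, 2] 379.0
307 [0, 0, 0, 0, 0, 0, 0, 0, 0, 0, 0, 0, 0, 0, 1, 0, 0, 0, 0, 0] 374.0
308 [0, 0, 0, 0, 0, 0, 0, 0, 0, 0, 0, 0, 2, 0, 0, 0, 0, 0, 0, 0] 372.0
```

```bash
python3 -m inch '{"hand":[-1,-1,-1],"delta_pos":[[0,-0.06,0],[0.08,0,0.55],[0,0,0]],"dr":[[0,0,0],[0,0,0],[0,0,0]]}'; python3 plan.py .040; python3 -m inch '{"hand":[-1,-1],"delta_pos":[[0.02,0,0.15],[0,0,0]],"dr":[[0,0,0],[0,0,0]]}'; python3 plan.py .040; python3 look.py 10
```

```text
t: 10.18
tcp_pos: [0.6494, 0.0438, 0.0654]
eef_rot: [0.602, 0.795, -0.046, 0.059]
ft_force: [-0.5, -0.1, -1.1]
width: 0.0182
grasp_force: 30.0
t 10.175 yaw 105.76560653386439 pitch x.z -0.14903488886845942 roll y.z -0.0012218068655595882 tip [0.6273 0.132  0.0445] shift cm tool [0.03 0.06 0.45] F [-0.47 -0.14 -1.08]
t: 10.42
tcp_pos: [0.6499, 0.0438, 0.0645]
eef_rot: [0.602, 0.795, -0.045, 0.06]
ft_force: [-0.1, -0.7, -0.8]
width: 0.0179
grasp_force: 30.0
t 10.425 yaw 105.75680897832605 pitch x.z -0.1492717475705956 roll y.z -0.0002011028531538478 tip [0.6279 0.132  0.0435] shift cm tool [0.03 0.01 0.35] F [-0.07 -0.66 -0.82]
red bottom 90
[(55, 303, 343, np.float64(323.0)), (58, 302, 344, np.float64(323.0)), (61, 301, 345, np.float64(323.0)), (64, 300, 347, np.float64(323.5)), (67, 299, 347, np.float64(323.0)), (70, 299, 347, np.float64(323.0)), (73, 300, 346, np.float64(323.0)), (76, 301, 345, np.float64(323.0)), (79, 303, 344, np.float64(323.5)), (82, 304, 342, np.float64(323.0)), (85, 305, 341, np.float64(323.0)), (88, 308, 338, np.float64(323.0))]
296 [0, 0, 0, 0, 0, 0, 0, 0, 0, 46, 160, 131, 0, 0, 0, 0, 0, 0, 0, 0] 370.25
297 [0, 0, 0, 0, 0, 0, 0, 0, 0, 129, 166, 93, 0, 0, 0, 0, 0, 0, 0, 0] 369.91
298 [0, 0, 0, 0, 0, 0, 0, 0, 0, 158, 155, 2, 0, 0, 0, 0, 0, 0, 0, 0] 369.5
299 [0, 0, 0, 0, 0, 0, 0, 0, 10, 177, 144, 0, 0, 0, 0, 0, 0, 0, 0, 0] 369.4
300 [0, 0, 0, 0, 0, 0, 0, 0, 16, 182, 124, 0, 0, 0, 0, 0, 0, 0, 0, 0] 369.34
301 [0, 0, 0, 0, 0, 0, 0, 0, 117, 110, 18, 0, 0, 0, 0, 0, 0, 0, 0, 0] 368.6
302 [0, 0, 0, 0, 0, 0, 0, 0, 261, 232, 0, 0, 0, 0, 0, 0, 0, 0, 0, 0] 368.47
303 [0, 0, 0, 0, 0, 0, 0, 9, 55, 126, 0, 0, 0, 0, 0, 0, 0, 0, 0, 0] 368.62
304 [0, 0, 0, 0, 0, 0, 0, 0, 45, 0, 0, 0, 0, 0, 0, 0, 0, 0, 0, 0] 368.0
```

Aligned and free of contact; continuing down in small steps until it touches.

```bash
for i in 1 2 3; do python3 -m inch '{"hand":[-1,-1],"delta_pos":[[0.015,0,0.1],[0,0,0]],"dr":[[0,0,0],[0,0,0]]}' | grep -E "tcp_pos|force"; done; python3 plan.py .040
```

```text
tcp_pos: [0.6499, 0.0438, 0.0636]
ft_force: [-0.1, 0.1, -0.7]
grasp_force: 30.0
tcp_pos: [0.6499, 0.0438, 0.0625]
ft_force: [-0.2, -0.1, -0.9]
grasp_force: 30.0
tcp_pos: [0.6499, 0.0438, 0.0615]
ft_force: [0.1, -0.5, -0.4]
grasp_force: 30.0
t 11.275 yaw 105.76053463871507 pitch x.z -0.14930435466819147 roll y.z -0.0001512217217783246 tip [0.6279 0.132  0.0405] shift cm tool [-0.02  0.01  0.05] F [ 0.1  -0.48 -0.35]
```

```bash
for i in 1 2 3; do python3 -m inch '{"hand":[-1,-1],"delta_pos":[[0.01,0,0.05],[0,0,0]],"dr":[[0,0,0],[0,0,0]]}' | grep -E "tcp_pos|ft_force"; done; python3 look.py 11
```

```text
tcp_pos: [0.65, 0.0438, 0.061]
ft_force: [-0.3, -0.7, -1.0]
tcp_pos: [0.65, 0.0438, 0.0605]
ft_force: [0.8, -0.2, -0.8]
tcp_pos: [0.6499, 0.0439, 0.06]
ft_force: [0.4, -0.1, -0.3]
red bottom 91
[(56, 303, 344, np.float64(323.5)), (59, 302, 345, np.float64(323.5)), (62, 300, 346, np.float64(323.0)), (65, 299, 347, np.float64(323.0)), (68, 298, 348, np.float64(323.0)), (71, 298, 348, np.float64(323.0)), (74, 299, 347, np.float64(323.0)), (77, 301, 346, np.float64(323.5)), (80, 302, 344, np.float64(323.0)), (83, 303, 343, np.float64(323.0)), (86, 305, 342, np.float64(323.5)), (89, 306, 340, np.float64(323.0))]
296 [81, 94, 71, 95, 82, 145, 134, 105, 95, 84, 169, 122, 53, 0, 0, 0, 0, 0, 0, 0] 366.24
297 [0, 0, 0, 0, 0, 20, 4, 18, 6, 107, 196, 161, 0, 0, 0, 0, 0, 0, 0, 0] 369.75
298 [0, 0, 0, 0, 0, 0, 0, 0, 4, 104, 166, 100, 0, 0, 0, 0, 0, 0, 0, 0] 369.97
299 [0, 0, 0, 0, 0, 0, 0, 0, 0, 149, 132, 6, 0, 0, 0, 0, 0, 0, 0, 0] 369.5
300 [0, 0, 5, 0, 0, 0, 0, 0, 9, 196, 172, 0, 0, 0, 0, 2, 0, 0, 0, 0] 369.36
301 [0, 0, 0, 0, 0, 0, 0, 0, 52, 98, 107, 0, 0, 0, 0, 0, 0, 0, 0, 0] 369.21
302 [0, 0, 0, 0, 0, 0, 0, 0, 220, 282, 33, 0, 0, 0, 0, 0, 0, 0, 0, 0] 368.65
303 [0, 0, 0, 0, 0, 0, 0, 7, 47, 198, 2, 0, 0, 0, 0, 0, 0, 0, 0, 0] 368.77
304 [0, 0, 0, 0, 0, 0, 0, 9, 165, 4, 0, 0, 0, 0, 0, 0, 0, 0, 0, 0] 367.97
305 [0, 0, 0, 0, 0, 0, 0, 34, 115, 24, 0, 0, 0, 0, 0, 0, 0, 0, 0, 0] 367.94
306 [0, 0, 0, 0, 0, 0, 0, 0, 31, 0, 0, 0, 0, 0, 0, 0, 0, 0, 0, 0] 368.0
307 [0, 0, 0, 0, 0, 5, 0, 0, 0, 0, 0, 0, 0, 0, 0, 0, 0, 0, 5, 0] 371.5
309 [2, 0, 0, 9, 0, 0, 0, 0, 0, 0, 0, 0, 0, 0, 0, 5, 0, 0, 0, 0] 366.38
```

Still inside the eye and without contact; feeling for the disc.

```bash
for i in 1 2 3; do python3 -m inch '{"hand":[-1,-1],"delta_pos":[[0.005,0,0.04],[0,0,0]],"dr":[[0,0,0],[0,0,0]]}' | grep -E "tcp_pos|ft_force"; done
```

```text
tcp_pos: [0.65, 0.0439, 0.0596]
ft_force: [-0.1, 0.5, -0.9]
tcp_pos: [0.65, 0.0439, 0.0592]
ft_force: [0.6, 0.3, -1.4]
tcp_pos: [0.65, 0.0439, 0.0588]
ft_force: [-0.5, -0.4, -2.2]
```

```bash
for i in 1 2; do python3 -m inch '{"hand":[-1,-1],"delta_pos":[[0.005,0,0.04],[0,0,0]],"dr":[[0,0,0],[0,0,0]]}' | grep -E "tcp_pos|ft_force"; done
```

```text
tcp_pos: [0.65, 0.0439, 0.0584]
ft_force: [0.6, 0.9, -1.1]
tcp_pos: [0.6501, 0.0438, 0.0582]
ft_force: [0.2, -0.9, -0.1]
```

```bash
for i in 1 2; do python3 -m inch '{"hand":[-1,-1],"delta_pos":[[0.005,0,0.03],[0,0,0]],"dr":[[0,0,0],[0,0,0]]}' | grep -E "tcp_pos|ft_force"; done
```

```text
tcp_pos: [0.6501, 0.0438, 0.0579]
ft_force: [-0.5, -0.0, 0.0]
tcp_pos: [0.6501, 0.0438, 0.0576]
ft_force: [-0.2, -1.7, 2.0]
```

Contact felt: Fz rose about 3 N, which means the tip is on the disc. Easing up 0.5 mm and drawing level along the clip's -y.

```bash
python3 -m inch '{"hand":[-1,-1],"delta_pos":[[0,0,-0.05],[0,0,0]],"dr":[[0,0,0],[0,0,0]]}' | grep -E "tcp_pos|ft_force"; for i in 1 2 3; do python3 -m inch '{"hand":[-1,-1],"delta_pos":[[-0.1,0,0.015],[0,0,0]],"dr":[[0,0,0],[0,0,0]]}' | grep -E "tcp_pos|ft_force"; done
```

```text
tcp_pos: [0.65, 0.0439, 0.0579]
ft_force: [-0.2, -0.1, 0.5]
tcp_pos: [0.6502, 0.043, 0.0579]
ft_force: [-0.4, -0.4, 0.2]
tcp_pos: [0.6505, 0.0419, 0.0579]
ft_force: [0.1, -0.3, 0.6]
tcp_pos: [0.6506, 0.0412, 0.0578]
ft_force: [-0.4, 2.2, -0.1]
```

```bash
for i in 1 2 3; do python3 -m inch '{"hand":[-1,-1],"delta_pos":[[-0.1,0,0.015],[0,0,0]],"dr":[[0,0,0],[0,0,0]]}' | grep -E "tcp_pos|ft_force"; done
```

```text
tcp_pos: [0.6506, 0.0408, 0.0576]
ft_force: [-1.8, 5.0, -0.1]
tcp_pos: [0.6506, 0.0405, 0.0575]
ft_force: [-1.4, 7.1, -0.6]
tcp_pos: [0.6506, 0.0402, 0.0573]
ft_force: [-2.2, 9.3, -0.6]
```

```bash
for i in 1 2; do python3 -m inch '{"hand":[-1,-1],"delta_pos":[[-0.08,0,0.005],[0,0,0]],"dr":[[0,0,0],[0,0,0]]}' | grep -E "tcp_pos|ft_force"; done
```

```text
tcp_pos: [0.6506, 0.04, 0.0572]
ft_force: [-2.0, 11.0, 0.3]
tcp_pos: [0.6505, 0.0396, 0.0571]
ft_force: [-2.7, 13.0, -1.5]
```

```bash
python3 look.py 12
python3 - <<'E'
import cv2,numpy as np
a=cv2.imread("pics/s12.png")[270:325,335:395];b=cv2.imread("pics/w12.png")[0:220,230:410]
cv2.imwrite("pics/c12.png",np.hstack([cv2.resize(a,(436,400),interpolation=cv2.INTER_CUBIC),cv2.resize(b,(327,400))]))
E
```

```text
red bottom 81
[(46, 303, 346, np.float64(324.5)), (49, 302, 347, np.float64(324.5)), (52, 301, 348, np.float64(324.5)), (55, 299, 349, np.float64(324.0)), (58, 299, 350, np.float64(324.5)), (61, 299, 350, np.float64(324.5)), (64, 300, 348, np.float64(324.0)), (67, 302, 347, np.float64(324.5)), (70, 303, 346, np.float64(324.5)), (73, 304, 344, np.float64(324.0)), (76, 305, 343, np.float64(324.0)), (79, 307, 341, np.float64(324.0))]
296 [147, 117, 104, 116, 63, 20, 12, 10, 41, 22, 35, 0, 0, 0, 0, 0, 0, 0, 0, 0] 362.97
297 [40, 36, 51, 71, 58, 46, 12, 84, 222, 197, 0, 0, 0, 0, 0, 0, 0, 0, 0, 0] 366.15
298 [0, 0, 0, 0, 0, 0, 0, 40, 158, 94, 0, 0, 0, 0, 0, 0, 0, 0, 0, 0] 368.18
299 [0, 0, 0, 0, 0, 0, 0, 151, 197, 13, 0, 0, 0, 0, 0, 0, 0, 0, 0, 0] 367.62
300 [0, 0, 0, 0, 0, 0, 0, 186, 116, 0, 0, 0, 0, 0, 0, 0, 0, 0, 0, 0] 367.38
301 [0, 0, 0, 0, 0, 0, 28, 100, 22, 31, 3, 7, 0, 0, 24, 0, 0, 0, 0, 0] 368.21
302 [0, 0, 0, 0, 21, 1, 130, 311, 75, 30, 0, 27, 0, 0, 23, 0, 0, 0, 0, 0] 367.34
303 [0, 0, 0, 57, 83, 25, 212, 196, 0, 0, 0, 37, 0, 47, 0, 0, 0, 0, 0, 0] 366.53
304 [0, 0, 0, 64, 18, 0, 56, 20, 2, 0, 12, 0, 0, 16, 0, 0, 0, 0, 0, 0] 365.77
305 [0, 0, 0, 0, 26, 0, 13, 127, 0, 31, 14, 0, 10, 0, 0, 0, 0, 0, 0, 0] 367.29
306 [0, 0, 0, 0, 0, 0, 0, 12, 0, 48, 0, 26, 124, 35, 0, 0, 0, 0, 0, 0] 371.2
307 [0, 0, 0, 0, 0, 64, 0, 0, 0, 0, 20, 25, 60, 0, 4, 0, 0, 0, 0, 0] 369.08
308 [0, 0, 0, 0, 0, 29, 0, 0, 42, 164, 0, 0, 3, 0, 99, 6, 0, 0, 0, 0] 370.11
309 [0, 0, 0, 0, 0, 0, 0, 0, 6, 64, 0, 0, 0, 0, 52, 6, 0, 0, 0, 0] 371.27
```

View pics/c12.png

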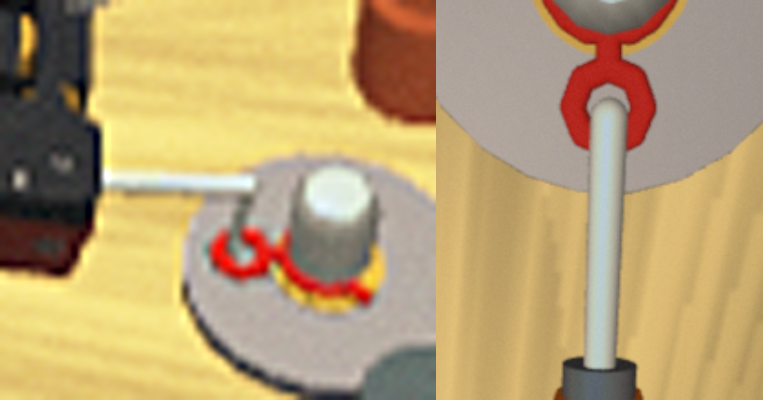

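Hook is in the eye (scene about (367,305)) and the clip has shifted about 1–2 mm. Pull is 13 N; continuing in smaller steps below the 20 N limit.

```bash
for i in 1 2; do python3 -m inch '{"hand":[-1,-1],"delta_pos":[[-0.04,0,0],[0,0,0]],"dr":[[0,0,0],[0,0,0]]}' | grep -E "tcp_pos|ft_force"; done
```

```text
tcp_pos: [0.6505, 0.0395, 0.0571]
ft_force: [-3.7, 14.0, -1.2]
tcp_pos: [0.6505, 0.0393, 0.0571]
ft_force: [-3.3, 14.1, -1.7]
```

```bash
for i in 1 2; do python3 -m inch '{"hand":[-1,-1],"delta_pos":[[-0.04,0,0],[0,0,0]],"dr":[[0,0,0],[0,0,0]]}' | grep -E "tcp_pos|ft_force|width"; done; python3 plan.py .04
```

```text
tcp_pos: [0.6504, 0.0389, 0.0571]
ft_force: [-3.3, 14.2, -1.3]
width: 0.0176
tcp_pos: [0.6503, 0.0388, 0.057]
ft_force: [-2.7, 15.2, -2.0]
width: 0.0178
t 17.225 yaw 105.70333568852472 pitch x.z -0.14318142789430993 roll y.z -0.001820176737841725 tip [0.6283 0.1271 0.0366] shift cm tool [ 0.4  0.1 -0.4] F [-2.67 15.19 -2.04]
```

```bash
python3 -m inch '{"hand":[-1,-1],"delta_pos":[[0,0.08,0],[0,0,0]],"dr":[[0,0,0],[0,0,0]]}' | grep -E "tcp_pos|ft_force"; python3 -m inch '{"hand":[-1,-1],"delta_pos":[[0,0.08,0],[0,0,0]],"dr":[[0,0,0],[0,0,0]]}' | grep -E "tcp_pos|ft_force";  python3 -m inch '{"hand":[-1,-1],"delta_pos":[[-0.03,0,0],[0,0,0]],"dr":[[0,0,0],[0,0,0]]}' | grep -E "tcp_pos|ft_force"
```

```text
tcp_pos: [0.6507, 0.0388, 0.0569]
ft_force: [-4.0, 14.9, -0.6]
tcp_pos: [0.6511, 0.0389, 0.0568]
ft_force: [-5.4, 14.1, -2.5]
tcp_pos: [0.6511, 0.0388, 0.0568]
ft_force: [-5.3, 14.7, -2.2]
```

```bash
for i in 1 2; do python3 -m inch '{"hand":[-1,-1],"delta_pos":[[-0.05,-0.02,0],[0,0,0]],"dr":[[0,0,0],[0,0,0]]}' | grep -E "tcp_pos|ft_force"; done
python3 - <<'E'
from h import *
cs=cam("scene");a=cv2.imread("pics/s4.png");b,_,_=snap("scene","s13")
for im in (a,cv2.imread("pics/s12.png"),b):
    h=cv2.cvtColor(im,cv2.COLOR_BGR2HSV).astype(int);r=((h[...,0]<8)|(h[...,0]>170))*np.clip(h[...,1]-120,0,None)
    q=r[296:318,360:388].astype(float); print("red centroid u",(q.sum(0)@np.arange(360,388)/q.sum()).round(2),"left profile rows 303-306",q[7:11,:10].sum(0).round(0))
E
```

```text
tcp_pos: [0.6513, 0.0384, 0.057]
ft_force: [-4.3, 14.1, -2.1]
tcp_pos: [0.6512, 0.0381, 0.0569]
ft_force: [-4.4, 15.5, -1.7]
red centroid u 372.4 left profile rows 303-306 [  0.   0.   0.   0. 161. 465. 370. 100.   0. 105.]
red centroid u 372.59 left profile rows 303-306 [  0.   0.   0.   0. 264. 497. 220.  55.   0. 142.]
red centroid u 372.32 left profile rows 303-306 [  0.   0.   0.   0. 320. 426. 233.  98.  69. 161.]
```

Run:
```python
from h import *
snap("wrist","w14")
for n in ("w10","w11","w12","w14"):
    im=cv2.imread(f"pics/{n}.png");h=cv2.cvtColor(im,cv2.COLOR_BGR2HSV);r=cv2.inRange(h,(0,150,90),(6,255,255))|cv2.inRange(h,(172,150,90),(180,255,255))
    l=[(np.flatnonzero(r[v,270:380])[[0,-1]]+270) for v in range(40,85)]
    rows=np.flatnonzero(r[:120,303:312].sum(1)); bot=rows.max()
    m=h[...,1]<75; e=[(lambda c: c.max())(np.flatnonzero(m[:170,u])) for u in (285,290,350,355,360)]
    g=cv2.inRange(h,(8,150,150),(18,255,255)); gv=np.flatnonzero(g[100:350,319]); 
    lo=(h[...,1]<60)&(h[...,2]>150); sh=np.flatnonzero(lo[:200,324]); 
    y=cv2.inRange(h,(18,120,120),(32,255,255))
    print(n,"eye bottom",bot,"widths",[int(b-a) for a,b in l[::6]],"disc edge rows",e,"handle top starts",gv.min()+100 if len(gv) else None)
a=cv2.imread("pics/w11.png");b=cv2.imread("pics/w14.png")
cv2.imwrite("pics/c14.png",np.hstack([cv2.resize(x[0:300,220:420],(400,600),interpolation=cv2.INTER_CUBIC) for x in (a,b)]))
```

```text
w10 eye bottom 89 widths [11, 24, 38, 42, 47, 48, 44, 38] disc edge rows [np.int64(106), np.int64(107), np.int64(109), np.int64(108), np.int64(106)] handle top starts 230
w11 eye bottom 91 widths [11, 22, 39, 42, 47, 50, 46, 40] disc edge rows [np.int64(108), np.int64(109), np.int64(111), np.int64(110), np.int64(109)] handle top starts 230Traceback (most recent call last):
  File "<stdin>", line 5, in <module>
IndexError: index 0 is out of bounds for axis 0 with size 0
```

Run:
```python
from h import *
for n in ("w10","w11","w12","w14"):
    im=cv2.imread(f"pics/{n}.png");h=cv2.cvtColor(im,cv2.COLOR_BGR2HSV);r=cv2.inRange(h,(0,150,90),(6,255,255))|cv2.inRange(h,(172,150,90),(180,255,255))
    bot=np.flatnonzero(r[:120,306:312].sum(1)).max(); m=h[...,1]<75; e=[int(np.flatnonzero(m[:170,u]).max()) for u in (290,350,355)]
    g=cv2.inRange(h,(8,150,150),(18,255,255)); gv=np.flatnonzero(g[100:350,319]); 
    print(n,"eye bottom",bot,"disc edge rows",e,"handle",gv.min()+100)
a=cv2.imread("pics/w11.png");b=cv2.imread("pics/w14.png")
cv2.imwrite("pics/c14.png",np.hstack([cv2.resize(x[0:300,220:420],(400,600),interpolation=cv2.INTER_CUBIC) for x in (a,b)]))
```

```text
w10 eye bottom 89 disc edge rows [107, 109, 108] handle 230
w11 eye bottom 91 disc edge rows [109, 111, 110] handle 230
w12 eye bottom 80 disc edge rows [99, 102, 100] handle 230
w14 eye bottom 78 disc edge rows [95, 97, 96] handle 230
```

View pics/c14.png

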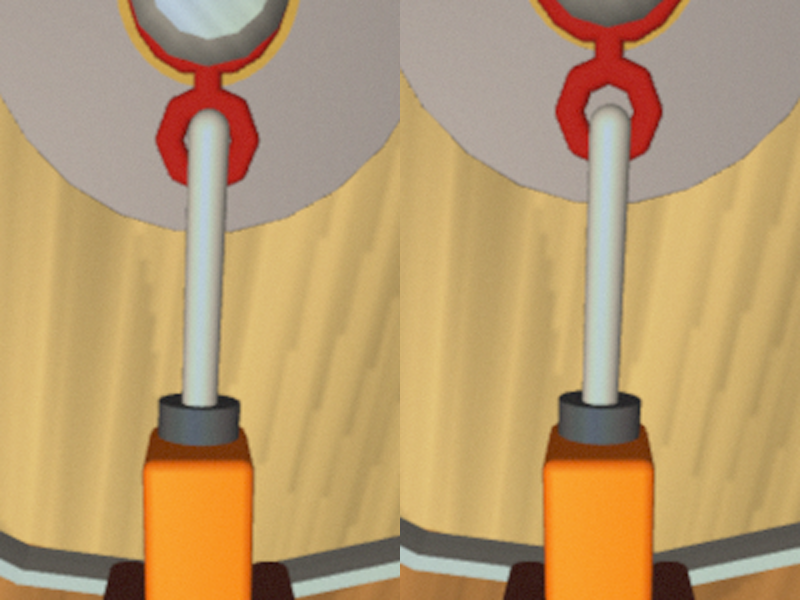

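Comparing w11 and w14 (views side by side): the eye has barely moved relative to the disc edge. The pick has pitched about 0.04 rad nose-up in the grip, so the tip has risen about 3–4 mm inside the eye. I'll ease the pull and pitch the pick nose-down again to get the tip back to the disc.

```bash
python3 -m inch '{"hand":[-1,-1],"delta_pos":[[0.25,0,0],[0,0,0]],"dr":[[0,0,0],[0,0,0]]}' | grep -E "tcp_pos|ft_force"; for i in 1 2; do python3 -m inch '{"hand":[-1,-1],"delta_pos":[[0,0,0],[0,0,0]],"dr":[[0,-0.01,0],[0,0,0]]}' | grep -E "tcp_pos|ft_force"; done
```

```text
tcp_pos: [0.6514, 0.0388, 0.0571]
ft_force: [-3.4, 9.4, -1.8]
tcp_pos: [0.6514, 0.0389, 0.0571]
ft_force: [-3.0, 10.1, -1.4]
tcp_pos: [0.6515, 0.0388, 0.0572]
ft_force: [-3.1, 9.6, -0.0]
```

```bash
for i in 1 2; do python3 -m inch '{"hand":[-1,-1],"delta_pos":[[0,0,0],[0,0,0]],"dr":[[0,-0.01,0],[0,0,0]]}' | grep -E "tcp_pos|ft_force"; done; python3 plan.py .04
```

```text
tcp_pos: [0.6517, 0.0386, 0.0574]
ft_force: [-3.6, 9.4, -0.7]
tcp_pos: [0.6518, 0.0383, 0.0574]
ft_force: [-3.2, 6.8, -0.4]
t 19.825 yaw 105.76677454453039 pitch x.z -0.18603366012871253 roll y.z -0.0017344682500762404 tip [0.6299 0.1257 0.033 ] shift cm tool [ 0.5  -0.02 -0.8 ] F [-3.18  6.75 -0.45]
```

```bash
for i in 1 2 3; do python3 -m inch '{"hand":[-1,-1],"delta_pos":[[-0.08,0,0.01],[0,0,0]],"dr":[[0,-0.004,0],[0,0,0]]}' | grep -E "tcp_pos|ft_force"; done
```

```text
tcp_pos: [0.6519, 0.0379, 0.0573]
ft_force: [-3.0, 9.6, -0.4]
tcp_pos: [0.6519, 0.0375, 0.0572]
ft_force: [-3.4, 11.3, -0.4]
tcp_pos: [0.652, 0.037, 0.0571]
ft_force: [-3.3, 12.4, -2.2]
```

```bash
for i in 1 2 3; do python3 -m inch '{"hand":[-1,-1],"delta_pos":[[-0.05,0,0.01],[0,0,0]],"dr":[[0,-0.005,0],[0,0,0]]}' | grep -E "tcp_pos|ft_force"; done
python3 - <<'E'
from h import *
snap("wrist","w15");b,_,_=snap("scene","s15")
im=cv2.imread("pics/w15.png");h=cv2.cvtColor(im,cv2.COLOR_BGR2HSV);r=cv2.inRange(h,(0,150,90),(6,255,255))|cv2.inRange(h,(172,150,90),(180,255,255))
q=np.flatnonzero(r[:150,306:312].sum(1));m=h[...,1]<75
print("eye bottom",q.max(),"disc",[int(np.flatnonzero(m[:170,u]).max()) for u in (290,350,355)])
h=cv2.cvtColor(b,cv2.COLOR_BGR2HSV).astype(int);r=((h[...,0]<8)|(h[...,0]>170))*np.clip(h[...,1]-120,0,None)
print(r[303:307,360:370].sum(0))
E
```

```text
tcp_pos: [0.6521, 0.0367, 0.0571]
ft_force: [-4.6, 12.8, -0.9]
tcp_pos: [0.6522, 0.0362, 0.0571]
ft_force: [-3.7, 12.2, -1.3]
tcp_pos: [0.6523, 0.0358, 0.057]
ft_force: [-4.5, 13.2, -2.2]
eye bottom 70 disc [87, 89, 88]
[  0   0   0   0 329 485 150  61  29 157]
```

The pull levels off at about 13–14 N because the pick is pivoting in the pads; the lever is the grip height above the wire. Lowering the hand about 5 mm and pitching back up (tip height unchanged) shortens that lever.

```bash
python3 -m inch '{"hand":[-1,-1,-1,-1],"delta_pos":[[0.15,0,0.05],[0.02,0,0.1],[0.02,0,0.1],[0,0,0]],"dr":[[0,0,0],[0,0.011,0],[0,0.011,0],[0,0,0]]}' | grep -E "tcp_pos|ft_force"; python3 -m inch '{"hand":[-1,-1,-1,-1],"delta_pos":[[0.015,0,0.1],[0.015,0,0.1],[0.015,0,0.1],[0,0,0]],"dr":[[0,0.011,0],[0,0.011,0],[0,0.011,0],[0,0,0]]}' | grep -E "tcp_pos|ft_force"; python3 plan.py .04
```

```text
tcp_pos: [0.6523, 0.0359, 0.0545]
ft_force: [-2.7, 8.7, -0.1]
tcp_pos: [0.6524, 0.0356, 0.0515]
ft_force: [-3.2, 8.0, -0.3]
t 22.425 yaw 105.72084038725632 pitch x.z -0.15765151521764295 roll y.z -0.0019715820623747438 tip [0.6304 0.1236 0.0297] shift cm tool [ 0.68 -0.01 -1.15] F [-3.16  8.02 -0.26]
```

```bash
for i in 1 2 3 4; do python3 -m inch '{"hand":[-1,-1],"delta_pos":[[-0.08,0,0.01],[0,0,0]],"dr":[[0,0,0],[0,0,0]]}' | grep -E "tcp_pos|ft_force"; done
```

```text
tcp_pos: [0.6524, 0.0355, 0.0515]
ft_force: [-3.5, 10.6, -1.0]
tcp_pos: [0.6524, 0.0353, 0.0514]
ft_force: [-3.6, 13.1, -1.5]
tcp_pos: [0.6523, 0.035, 0.0513]
ft_force: [-3.3, 14.8, -0.9]
tcp_pos: [0.6525, 0.0342, 0.0513]
ft_force: [-3.7, 14.2, -1.3]
```

```bash
cat > m.py <<'E'
from h import *
import sys
names=sys.argv[1:]
if names[-1] not in ("w11",): snap("wrist",names[-1])
for n in names:
    im=cv2.imread(f"pics/{n}.png");h=cv2.cvtColor(im,cv2.COLOR_BGR2HSV);r=cv2.inRange(h,(0,150,90),(6,255,255))|cv2.inRange(h,(172,150,90),(180,255,255))
    q=np.flatnonzero(r[:150,303:312].sum(1));m=h[...,1]<75
    d=[int(np.flatnonzero(m[:170,u]).max()) for u in (285,290,295,345,350,355)]
    S=im[:,:,0].astype(int)  # shank front: blue channel jump along elbow column
    g=np.abs(np.diff(cv2.GaussianBlur(im[:,321:328],(1,1),0).mean((1,2))))[40:75]
    o=cv2.inRange(h,(8,150,150),(18,255,255)); hv=np.flatnonzero(o[150:350,310:328].mean(1)>128).min()+150
    k=(h[...,2]<130)&(h[...,1]<110); fer=[int(v) for v in np.flatnonzero(k[180:240,319])+180]
    print(n,"eye bottom",q.max(),"disc",d,"gap",np.mean(d)-q.max(),"elbow edges",(np.argsort(g)[-3:]+40).tolist(),"handle",hv,"ferrule",fer[:1],fer[-1:])
E
python3 m.py w11 w12 w14 w15 w16
```

```text
w11 eye bottom 91 disc [108, 109, 111, 112, 111, 110] gap 19.16666666666667 elbow edges [53, 55, 54] handle 230 ferrule [203] [222]
w12 eye bottom 80 disc [98, 99, 101, 103, 102, 100] gap 20.5 elbow edges [53, 45, 46] handle 230 ferrule [203] [222]
w14 eye bottom 78 disc [93, 95, 96, 98, 97, 96] gap 17.83333333333333 elbow edges [51, 43, 42] handle 230 ferrule [203] [222]
w15 eye bottom 70 disc [85, 87, 89, 90, 89, 88] gap 18.0 elbow edges [49, 48, 46] handle 230 ferrule [202] [221]
w16 eye bottom 70 disc [84, 85, 87, 89, 87, 86] gap 16.33333333333333 elbow edges [49, 48, 46] handle 230 ferrule [202] [221]
```

The clip is now about 1.3 mm out and the pick held its pose in the grip since the hand was lowered. Continuing to pull gently.

```bash
for i in 1 2 3; do python3 -m inch '{"hand":[-1,-1],"delta_pos":[[-0.06,0,0.01],[0,0,0]],"dr":[[0,0,0],[0,0,0]]}' | grep -E "tcp_pos|ft_force"; done; python3 m.py w16b
```

```text
tcp_pos: [0.653, 0.033, 0.0514]
ft_force: [-1.6, 7.3, -0.7]
tcp_pos: [0.6553, 0.0293, 0.0525]
ft_force: [-0.3, -1.0, -1.4]
tcp_pos: [0.6557, 0.0285, 0.0527]
ft_force: [-0.0, 1.2, -1.7]
w16b eye bottom 82 disc [66, 67, 69, 43, 67, 66] gap -19.0 elbow edges [44, 49, 45] handle 230 ferrule [202] [221]
```

It snapped free: the eye is now about 19 px past the disc edge. Dragging it further out, level.

```bash
python3 -m inch '{"hand":[-1,-1,-1,-1,-1],"delta_pos":[[-0.4,0,0.06],[-0.4,0,0.06],[-0.4,0,0.06],[-0.4,0,0.06],[0,0,0]],"dr":[[0,0,0],[0,0,0],[0,0,0],[0,0,0],[0,0,0]]}' | grep -E "tcp_pos|ft_force"
cat > clip.py <<'E'
from h import *
import sys
im,cw,s=snap("wrist","wc"+sys.argv[1]);sc,cs,_=snap("scene","sc"+sys.argv[1]);tp,ct,_=snap("top","tc"+sys.argv[1])
def red(im): 
    h=cv2.cvtColor(im,cv2.COLOR_BGR2HSV);return cv2.inRange(h,(0,140,90),(6,255,255))|cv2.inRange(h,(172,140,90),(180,255,255))
for n,im,c,win in (("wrist",im,cw,None),("scene",sc,cs,None),("top",tp,ct,None)):
    r=red(im); k,l,st,ce=cv2.connectedComponentsWithStats(cv2.morphologyEx(r,cv2.MORPH_CLOSE,np.ones((5,5))))
    for i in range(1,k):
        if st[i,4]>(150 if n=="wrist" else 8):
            p=onz(c,*ce[i],.036)
            if np.hypot(p[0]-.6213,p[1]-.1554)<.13:
                print(n,st[i].tolist(),ce[i].round(1),"pos",p.round(4),"dist pole",np.hypot(p[0]-.6213,p[1]-.1554).round(4))
                cs2,hi=cv2.findContours(((l==i)&(r>0)).astype(np.uint8),cv2.RETR_CCOMP,cv2.CHAIN_APPROX_NONE)
                for j,q in enumerate(cs2):
                    if hi[0][j][3]>=0 and cv2.contourArea(q)>3: m=q[:,0].mean(0); print("   hole",m.round(1),cv2.contourArea(q),onz(c,*m,.036).round(4))
E
python3 clip.py 1
```

```text
tcp_pos: [0.66, 0.013, 0.0528]
ft_force: [0.4, 0.2, -0.5]
wrist [293, 0, 63, 76, 2317] [323.8  31.5] pos [0.6348 0.1129 0.036 ] dist pole 0.0446
scene [384, 273, 5, 11, 29] [386.2 277.1] pos [0.5342 0.1496 0.036 ] dist pole 0.0873
scene [391, 279, 10, 8, 17] [396.4 283.5] pos [0.5453 0.1749 0.036 ] dist pole 0.0784
scene [352, 301, 21, 11, 110] [361.4 305.5] pos [0.6277 0.1172 0.036 ] dist pole 0.0388
```

```bash
python3 -m inch '{"hand":[-1,-1,-1,-1,-1,-1],"delta_pos":[[-0.4,0,0.06],[-0.4,0,0.06],[-0.4,0,0.06],[-0.3,0,0.05],[0,0,0],[0,0,0]],"dr":[[0,0,0],[0,0,0],[0,0,0],[0,0,0],[0,0,0],[0,0,0]]}' | grep -E "tcp_pos|ft_force"
python3 clip.py 2
```

```text
tcp_pos: [0.6639, -0.0012, 0.0529]
ft_force: [0.5, 1.0, -1.5]
wrist [296, 0, 56, 67, 1875] [323.6  29.2] pos [0.6384 0.0994 0.036 ] dist pole 0.0586
scene [346, 299, 21, 12, 112] [355.9 305.9] pos [0.6324 0.1063 0.036 ] dist pole 0.0504
```

Clip dragged about 40 mm from the pole. Easing forward to the centre of the hole, then lifting straight out.

```bash
python3 -m inch '{"hand":[-1,-1,-1,-1,-1,-1,-1],"delta_pos":[[0.2,0,-0.03],[-0.05,0,-0.3],[-0.05,0,-0.3],[-0.05,0,-0.3],[-0.08,0,-0.5],[-0.08,0,-0.5],[0,0,0]],"dr":[[0,0,0],[0,0,0],[0,0,0],[0,0,0],[0,0,0],[0,0,0],[0,0,0]]}' | grep -E "tcp_pos|ft_force"
python3 clip.py 3
```

```text
tcp_pos: [0.6638, 0.0008, 0.0728]
ft_force: [-0.1, 0.1, 0.1]
wrist [292, 0, 61, 68, 1829] [321.3  26.8] pos [0.6376 0.1018 0.036 ] dist pole 0.056
scene [396, 269, 6, 9, 14] [399.9 271.6] pos [0.5085 0.1755 0.036 ] dist pole 0.1145
scene [346, 299, 21, 12, 114] [355.7 305.9] pos [0.6325 0.106  0.036 ] dist pole 0.0507
   hole [349.2 306.8] 16.5 [0.639  0.0936 0.036 ]
```

The hook is out: the scene shows the free eye hole at (349,307), with the clip unmoved and its origin about 40 mm from the pole. Raising, re-levelling the pick and turning back to the rest's yaw.

```bash
python3 -m inch '{"hand":[-1,-1,-1,-1,-1,-1,-1],"delta_pos":[[-0.4,0,-3],[-0.4,0,-3],[-0.4,0,-3],[0,0,0],[0,0,0],[0,0,0],[0,0,0]],"dr":[[0,0,0],[0,0,0],[0,0,0],[0,0.058,0],[0.01,0,0.1],[0.009,0,0.089],[0,0,0]]}'
python3 clip.py 4; python3 plan.py .1
python3 - <<'E'
from h import *
s=status.read_state();M=R.from_quat(s["eef_rot"]).as_matrix();p=np.array(s["tcp_pos"]);cs=cam("scene")
a=cv2.imread("pics/s4.png").astype(float);b=cv2.imread("pics/scc"[:6]+"4.png" if 0 else "pics/sc4.png").astype(float);D=np.abs(a-b).sum(2)
for nm,t in (("elbow phi0",(.091,.0027,-.0275)),("elbow phi.1",(.0915,.0027,-.0365)),("tip phi0",(.093,.0027,.0072)),("tip phi.1",(.0955,.0027,-.002))): print(nm,np.round(proj(cs,p+M@t),1))
u,v=[int(x) for x in proj(cs,p+M@[.091,.0027,-.03])]
hsv=cv2.cvtColor(b.astype(np.uint8),cv2.COLOR_BGR2HSV)
for y in range(v-9,v+16): print(y,np.round(np.clip(D[y,u-14:u+8]-25,0,None)).astype(int).tolist())
print("u0",u-14)
E
```

```text
t: 27.85
tcp_pos: [0.6626, 0.0033, 0.1626]
eef_rot: [0.675, 0.736, -0.035, 0.038]
ft_force: [0.1, 0.5, -1.5]
width: 0.0177
grasp_force: 30.0
wrist [254, 0, 54, 77, 1429] [286.4  37.2] pos [0.6356 0.1076 0.036 ] dist pole 0.0499
   hole [292.5  60.9] 187.0 [0.64   0.0949 0.036 ]
scene [346, 299, 21, 12, 113] [355.8 305.9] pos [0.6324 0.106  0.036 ] dist pole 0.0506
   hole [349.1 306.5] 16.0 [0.6384 0.0931 0.036 ]
t 28.0 yaw 94.96504629016765 pitch x.z -0.10358178820674196 roll y.z 0.00019025062482717903 tip [0.6572 0.095  0.1459] shift cm tool [ 4.37 -2.59  4.16] F [-0.11 -0.73 -1.25]
elbow phi0 [351.  267.3]
elbow phi.1 [352.  264.2]
tip phi0 [349.5 279.3]
tip phi.1 [351.4 276.6]
257 [0, 0, 0, 0, 0, 7, 0, 0, 0, 0, 0, 0, 0, 0, 0, 0, 0, 0, 0, 0, 0, 0]
258 [0, 0, 0, 0, 0, 0, 0, 0, 0, 0, 2, 0, 0, 0, 0, 0, 0, 0, 0, 0, 0, 0]
259 [0, 0, 0, 0, 0, 0, 0, 0, 0, 0, 0, 0, 0, 0, 0, 0, 0, 0, 0, 0, 0, 0]
260 [20, 0, 0, 0, 74, 10, 0, 8, 8, 0, 0, 0, 0, 0, 0, 0, 0, 0, 0, 0, 1, 0]
261 [220, 211, 221, 231, 205, 210, 223, 286, 158, 117, 127, 72, 44, 0, 0, 0, 0, 0, 0, 0, 0, 0]
262 [215, 207, 220, 222, 233
[... 842 characters left out ...]
 0, 0, 0, 193, 240, 0, 0, 3, 0, 0, 0]
273 [0, 0, 0, 0, 0, 0, 0, 0, 0, 0, 0, 0, 0, 9, 186, 225, 12, 0, 0, 0, 0, 0]
274 [0, 0, 0, 0, 0, 0, 2, 0, 0, 0, 0, 0, 0, 11, 214, 196, 0, 0, 0, 0, 0, 0]
275 [0, 0, 0, 0, 0, 0, 0, 0, 0, 0, 0, 0, 0, 24, 179, 159, 4, 0, 0, 0, 0, 0]
276 [0, 0, 0, 0, 0, 0, 0, 0, 0, 0, 0, 0, 0, 0, 82, 33, 0, 0, 0, 0, 0, 0]
277 [0, 0, 0, 0, 0, 0, 0, 0, 0, 0, 0, 0, 0, 0, 0, 0, 0, 0, 0, 0, 0, 0]
278 [0, 0, 0, 0, 0, 0, 0, 0, 0, 0, 0, 0, 0, 0, 0, 0, 0, 0, 0, 0, 0, 0]
279 [0, 0, 0, 0, 0, 0, 0, 0, 0, 0, 0, 0, 0, 0, 0, 0, 0, 0, 1, 0, 0, 0]
280 [0, 0, 0, 0, 0, 3, 0, 0, 0, 0, 0, 0, 0, 0, 0, 0, 0, 0, 0, 0, 0, 0]
281 [0, 0, 0, 0, 0, 0, 0, 0, 0, 0, 0, 0, 0, 0, 0, 0, 0, 0, 0, 0, 0, 0]
u0 337
```

Scene: elbow (352,263) and tip (351,276) match a 0.10 rad slip in the grip, so at the current tool pitch of 0.104 the pick is level. Returning above the rest.

```bash
python3 -m inch '{"hand":[-1,-1,-1,-1,-1,-1,-1],"delta_pos":[[-3.7,-2.2,0.39],[-3.8,-2.2,0.4],[-3.8,-2.2,0.4],[-3.8,-2.2,0.4],[-3.8,-2.2,0.4],[-3.8,-2.2,0.4],[0,0,0]],"dr":[[0,0,0],[0,0,0],[0,0,0],[0,0,0],[0,0,0],[0,0,0],[0,0,0]]}'
cat > back.py <<'E'
from h import *
s=status.read_state();M=R.from_quat(s["eef_rot"]).as_matrix();p=np.array(s["tcp_pos"])
c=p+M@[-.0022,0,-.0187]; tgt=np.array([.5513,-.235,.065])
print("t",s["t"],"pick centre",c.round(4),"yaw",np.degrees(np.arctan2(M[1,0],M[0,0])).round(2),"pitch",M[2,0].round(3),"roll",M[2,1].round(4),"need tool cm",(100*M.T@(tgt-c)).round(2))
E
python3 back.py
python3 - <<'E'
from h import *
im,cw,s=snap("wrist","w20")
# dark rest base plate edges about the handle, at several rows (plate at z~.0)
h=cv2.cvtColor(im,cv2.COLOR_BGR2HSV);m=((h[...,2]<110)&(h[...,1]>60)).astype(np.uint8)
for v in range(120,300,15):
    c=np.flatnonzero(m[v,230:410])+230; print(v,(int(c.min()),int(c.max())) if len(c) else None,end=" ")
E
```

```text
t: 28.88
tcp_pos: [0.5492, -0.2378, 0.1627]
eef_rot: [0.676, 0.735, -0.035, 0.039]
ft_force: [0.5, -0.2, -1.0]
width: 0.018
grasp_force: 30.0
t 28.875 pick centre [ 0.5493 -0.238   0.1815] yaw 94.73 pitch -0.104 roll 0.0004 need tool cm [ 1.5   0.22 11.56]
120 (334, 341) 135 (287, 290) 150 (289, 351) 165 (274, 351) 180 (275, 307) 195 (276, 338) 210 (277, 340) 225 (277, 280) 240 (278, 280) 255 (279, 349) 270 (348, 348) 285 (275, 362)
```

```bash
python3 -m inch '{"hand":[-1,-1,-1,-1,-1],"delta_pos":[[0.3,0.22,0],[0.3,0,2.9],[0.3,0,2.9],[0.3,0,2.9],[0,0,0]],"dr":[[0,0,0],[0,0,0],[0,0,0],[0,0,0],[0,0,0]]}' >/dev/null
python3 back.py
python3 - <<'E'
from h import *
im,cw,s=snap("wrist","w21"); h=cv2.cvtColor(im,cv2.COLOR_BGR2HSV)
for v in range(60,240,12):
    r=h[v,230:410]; d=np.flatnonzero((r[:,2]<125)&(r[:,1]>70)&(r[:,0]<25))+230
    if len(d)>5: print(v,int(d.min()),int(d.max()),(d.min()+d.max())/2)
print("plate centre line pred", [np.round(proj(cw,q),1).tolist() for q in ((.5513-.0075*1.2,-.235+.0897*1.2*.5,0.005),(.5513,-.235,.005),(.5475,-.19,.005))])
E
```

```text
t 29.55 pick centre [ 0.5514 -0.2302  0.0915] yaw 95.01 pitch -0.101 roll -0.0035 need tool cm [-0.21 -0.05  2.69]
156 250 383 316.5
168 251 382 316.5
180 252 382 317.0
192 252 381 316.5
204 253 380 316.5
216 254 380 317.0
228 255 379 317.0
plate centre line pred [[307.8, 154.4], [316.3, 249.9], [316.4, 171.8]]
```

```bash
python3 -m inch '{"hand":[-1,-1,-1,-1],"delta_pos":[[-0.25,-0.05,0.9],[0.02,0,0.9],[0.02,0,0.6],[0,0,0]],"dr":[[0,0,0],[0,0,0],[0,0,0],[0,0,0]]}' |grep -E "force|tcp"
python3 back.py; python3 -m inch '{"hand":[-1,-1],"delta_pos":[[0.01,0,0.15],[0,0,0]],"dr":[[0,0,0],[0,0,0]]}' |grep -E "force|tcp"; python3 back.py
```

```text
tcp_pos: [0.552, -0.2367, 0.0506]
ft_force: [-0.6, -0.2, -0.7]
grasp_force: 30.0
t 30.1 pick centre [ 0.552  -0.237   0.0695] yaw 94.86 pitch -0.103 roll -0.0001 need tool cm [ 0.25 -0.06  0.42]
tcp_pos: [0.5525, -0.2369, 0.0497]
ft_force: [0.4, 0.9, -2.2]
grasp_force: 30.0
t 30.35 pick centre [ 0.5525 -0.2372  0.0686] yaw 94.87 pitch -0.104 roll 0.0009 need tool cm [ 0.26 -0.11  0.33]
```

```bash
for i in 1 2; do python3 -m inch '{"hand":[-1,-1],"delta_pos":[[0.08,-0.04,0.12],[0,0,0]],"dr":[[0,0,0],[0,0,0]]}' |grep -E "ft_force|tcp"; done; python3 back.py
```

```text
tcp_pos: [0.5519, -0.2361, 0.0483]
ft_force: [-0.9, 0.4, -1.2]
tcp_pos: [0.5514, -0.2355, 0.047]
ft_force: [0.7, 1.3, -1.0]
t 30.85 pick centre [ 0.5514 -0.2357  0.0658] yaw 94.87 pitch -0.103 roll 0.0004 need tool cm [ 0.08 -0.    0.07]
```

```bash
python3 -m inch '{"hand":[0,0,0,0,0.5,0.5,0.5,0.5],"delta_pos":[[0,0,0],[0,0,0],[0,0,0],[0,0,0],[0,0,0],[0,0,0],[0,0,0],[0,0,0]],"dr":[[0,0,0],[0,0,0],[0,0,0],[0,0,0],[0,0,0],[0,0,0],[0,0,0],[0,0,0]]}'
```

```text
t: 31.85
tcp_pos: [0.5516, -0.2356, 0.0471]
eef_rot: [0.675, 0.736, -0.035, 0.038]
ft_force: [0.1, -0.4, 0.2]
width: 0.0655
grasp_force: 0.0
```

Released. Retreating straight up, levelling the hand to view the pick and the clip.

```bash
python3 -m inch '{"hand":[0.5,0.5,0.5,0.5,0.5,0.5,0.5,0.5],"delta_pos":[[-0.1,0,-1.5],[-0.2,0,-2],[-0.3,0,-3],[-0.5,0,-5],[-0.5,0,-5],[0,0,0],[0,0,0],[0,0,0]],"dr":[[0,0,0],[0,0,0],[0,0,0],[0,0,0],[0,0,0],[0,0.1,0],[0,0,0],[0,0,0]]}' | head -2
python3 - <<'E'
from h import *
im,cw,s=snap("wrist","w30");print(s["tcp_pos"],s["q"][5])
h=cv2.cvtColor(im,cv2.COLOR_BGR2HSV);m=cv2.inRange(h,(8,170,150),(18,255,255));n,l,st,c=cv2.connectedComponentsWithStats(m)
for i in range(1,n):
    if st[i,4]>500:
        r=cv2.minAreaRect(np.argwhere(l==i)[:,::-1].astype(np.float32)); P=np.array([onz(cw,*p,.078) for p in cv2.boxPoints(r)]); print(np.round(r[0],1),np.round(r[1],1),r[2],"centre",P.mean(0).round(4),P.round(4)[:,:2].tolist())
# scene comparison pick region with the start
a=cv2.imread("pics/scene0.png").astype(float);b,_,_=snap("scene","s30");D=np.abs(a-b).sum(2);R0=D[215:270,195:275];print("scene diff px near rest",int((R0>60).sum()))
def orr(im):
    h=cv2.cvtColor(im.astype(np.uint8),cv2.COLOR_BGR2HSV);m=cv2.inRange(h,(5,170,120),(20,255,255))[220:250,200:252];return cv2.minAreaRect(np.argwhere(m)[:,::-1].astype(np.float32))
print(orr(a),orr(b))
E
python3 clip.py 9
```

```text
t: 32.85
tcp_pos: [0.5505, -0.2342, 0.2124]
[ 0.55053426 -0.23420504  0.21243143] -0.5981320323048456
[77.5 19. ] [155.  38.] 0.0 centre [ 0.3901 -0.1162  0.078 ] [[0.3403, -0.1312], [0.3432, -0.1093], [0.4387, -0.1013], [0.4381, -0.1229]]
[320.  218.5] [121.  26.] 90.0 centre [ 0.5525 -0.2339  0.078 ] [[0.5398, -0.19], [0.5576, -0.1885], [0.566, -0.2778], [0.5466, -0.2794]]
scene diff px near rest 90
((25.5, 14.5), (29.0, 51.0), 90.0) ((25.5, 14.5), (29.0, 51.0), 90.0)
scene [392, 279, 9, 8, 13] [397.  283.5] pos [0.5449 0.1762 0.036 ] dist pole 0.0792
scene [346, 299, 21, 12, 113] [355.8 305.9] pos [0.6324 0.106  0.036 ] dist pole 0.0506
   hole [349.1 306.6] 15.0 [0.6386 0.0932 0.036 ]
```

Pick is back, about 1–2 mm from its original spot, level, hook the same way, and released. The clip rests about 40 mm from the pole. Handing in.

Run:
```python
from workcell import order
print(order.finish_job())
```

```text
the job is handed in; nothing more can be done
None
```

I handed the job in at about 33 s of the 61 s: the clip is out of the pole's groove, resting on the carousel about 40 mm from the pole, and the pick is back in its rest within about 2 mm, hook the same way; the pull peaked at about 16 N on the wrist sensor, and the hand-in returned no verdict.

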